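# Make up a wash load of clamp blocks and pins

### The arm

A 7-joint arm with a two-finger parallel gripper is mounted at the origin on the work surface. World frame = base frame: x ahead of the robot, y to its left, z up, the work surface at z = 0. Lengths are in m, angles in rad, forces in N, time in s.
With the tool pointing down it reaches from about 0.425 to 0.925 m from the base axis. Payload 6.8 kg.
Tool frame: the origin (TCP) lies midway between the tips of the shut fingers; the grasp point (between the pads) lies 19 mm behind it (bot.pinch_z is the distance from the TCP to the grasp point, in m); z points along the fingers, y is the line along which they close (so a half turn about z gives the same grasp; the last joint's range is limited). The gripper opens to 85 mm and grips with 20 to 120 N. Pads are 22 mm wide; open, the fingers measure 114 mm over their backs; the gripper's body (76 mm by 85 mm) begins 54 mm behind the grasp point. The pads swing forward as they close: fully open they stand 13 mm farther back than shut.
Start: joints at [1.228, 0.477, 0.022, 1.555, -0.011, 1.109, -0.083], TCP at [0.157, -0.656, 0.231] pointing down, gripper open.
Joint ranges: [-2.96, 2.96], [-0.34, 2.1], [-1.41, 1.46], [0.24, 2.44], [-1.37, 4.51], [0.17, 1.92], [-2.96, 2.96]. Speed limits (rad/s): [2.39, 2.39, 3.14, 3.14, 3.14, 3.14, 3.14].

### API

Orientations are given as a unit quaternion [w, x, y, z].
In Python, from station import bot, imaging gives the robot as it stands. The module is installed in compiled form; this text tells all that it offers.
- The arm moves only by the tool carry_out, never from a script. Its argument "targets" is a list of rows, each a list of 5 numbers: the shift along the tool's x, y, z in cm, then the turn about the tool's z in degrees, then the opening, from -1 (shut) to 1 (fully open). In form: [[x, y, z, yaw, gripper], ...]. A call has 1 to 12 rows; each row shifts and turns the commanded pose from where the row before left it, along the tool's axes as they then stand; what a row does not reach is not made up. A row lasts 1/10 s, in which the tool goes at most 50 mm and 8.59 degrees, less where a joint would pass 70% of its speed; a pose out of reach is approached as far as the arm can. A call is refused whole if a number of a shift passes 5 or a number of a turn 8.59, either way. A call with a gripper value outside its range is refused whole. The fingers move at their own pace and stop on an object; "force" is the grip in N (left out, the last holds). Time passes only in rows, so rows that do not move let the fingers close. It gives the time, the measured TCP pose, the force, the opening and the grip force at its end, in the units of the state.
- bot.get_obs(): the state, without advancing time (a new reading comes with each control period).
- imaging.read_camera(name): name is "scene" or "top" or "wrist"; returns the picture (480x640x3 uint8, red, green, blue); there is no depth.
- imaging.calibration(name): a dict with "fx", "fy", "cx", "cy" (pixels), "extrinsics" (4x4, takes a point from world to camera coordinates). Camera axes: x right, y up, looking along -z (the intrinsics and any distortion apply to the point x, -y, -z); pixel columns grow to the right and rows downward; lengths in m; the calibration is good to about 2 mm. The wrist camera is an equidistant fisheye: a pixel r from the principal point sees the ray r / f radians off the axis. A picture is of the moment at which its call begins: read the wrist's pose just before it. calibration takes no time and is no camera call; for the wrist camera it gives the pose at the moment of the call.
- bot.hand_in(): hands the job in; it is judged then, once.
The state is a dict: "t": time; "q": joint angles; "joint_vel": joint speeds; "joint_torque": joint torques, N m; "eef_pos": TCP position; "tool_rot": TCP orientation; "contact_force": force on the tool from outside, world axes, zero at the start; "torque": the same for the moment, N m; "gripper_width": opening from 0.0 (shut) to 1.0 (fully open); "grasp_force": force on a finger pad.
Only numpy, scipy, OpenCV 4.12 (cv2) and the standard library are available. Lean on these libraries where they do the work, as an engineer would, in place of code of your own. Each camera call takes 0.05 s, during which the arm holds its last target. There are 200 camera calls.

### The job

Make up this batch for the washer: put the clamp blocks that lie loose on the bench onto the open-ended sorter tray with those already there, carry the tray level over the square deep blue bin, tip it there so that all the blocks slide off into the bin, and set the empty tray back flat on its rubber mat. Pull every steel pin out of the upright holder and lay it flat inside the long shallow blue bin, before or after. Leave everything else on the bench where it is.

Things in the scene. Friction and masses are not known exactly. Their poses are not given: they have to be found in the camera images.
- tray: Loose open-ended aluminium tray, 160 g, 190 (x) x 140 (y) mm; floor and walls 4 mm, walls 22 mm high on three sides, none at the +x end. Black upright grip plate outside the closed end: centred at x -100, y 0, 10 mm thick in x, 50 wide in y, from 4 to 88 mm up. Origin: centre of underside, z up. Blocks slide at a tilt of 17 to 26 degrees.
- tray_lip (a point): Middle of the lower edge of the tray's open end, 95 mm from the tray's origin along its x.
- mat: Black rubber mat, fixed, 230 (x) x 180 (y) x 3 mm, on which the tray stands at the start, centred and with the same heading within a few degrees; origin at the centre of its underside.
- deep_bin: Square blue plastic bin, fixed, 230 x 230 mm outside, 80 mm high, walls and floor 4 mm, open on top. Origin at the centre of its underside.
- long_bin: Long shallow blue plastic bin, fixed, 260 (its x) x 115 (y) mm outside, 38 mm high, walls and floor 4 mm, open on top. Origin at the centre of its underside; its x end points away from the robot, roughly.
- holder: Dark steel upright holder block, fixed, 160 (its x) x 56 (y) x 66 mm high; three round sockets 13 mm wide and 60 mm deep open upward at x = -50, 0 and 50 mm, y = 0. Origin at the centre of its underside.
- pin1: Steel pin 160 mm long, 90 g: round shaft 10 mm thick, square head 14 x 14 x 30 mm at its upper end. Origin at mid-length (80 mm from either end), z along it towards the head, x and y square to the head's faces. May be absent. Starts in a holder socket, foot 6 mm and head top 166 mm above the bench, leaning up to 3 degrees.
- pin2: Steel pin 160 mm long, 90 g: round shaft 10 mm thick, square head 14 x 14 x 30 mm at its upper end. Origin at mid-length (80 mm from either end), z along it towards the head, x and y square to the head's faces. May be absent. Starts in a holder socket, foot 6 mm and head top 166 mm above the bench, leaning up to 3 degrees.
- pin3: Steel pin 160 mm long, 90 g: round shaft 10 mm thick, square head 14 x 14 x 30 mm at its upper end. Origin at mid-length (80 mm from either end), z along it towards the head, x and y square to the head's faces. May be absent. Starts in a holder socket, foot 6 mm and head top 166 mm above the bench, leaning up to 3 degrees.
- loaded1: An aluminium clamp block, 34 (its x) x 24 (y) x 18 mm (z), 36 g, with two dark screws in the top; origin at the centre of its underside (blocks may be turned over). It lies on the tray at the start, near the open end. May be absent.
- loaded2: An aluminium clamp block, 34 (its x) x 24 (y) x 18 mm (z), 36 g, with two dark screws in the top; origin at the centre of its underside (blocks may be turned over). It lies on the tray at the start, near the open end. May be absent.
- loaded3: An aluminium clamp block, 34 (its x) x 24 (y) x 18 mm (z), 36 g, with two dark screws in the top; origin at the centre of its underside (blocks may be turned over). It lies on the tray at the start, near the open end. May be absent.
- stray1: An aluminium clamp block, 34 (its x) x 24 (y) x 18 mm (z), 36 g, with two dark screws in the top; origin at the centre of its underside (blocks may be turned over). It lies on the bench at the start. May be absent.
- stray2: An aluminium clamp block, 34 (its x) x 24 (y) x 18 mm (z), 36 g, with two dark screws in the top; origin at the centre of its underside (blocks may be turned over). It lies on the bench at the start. May be absent.
- stray3: An aluminium clamp block, 34 (its x) x 24 (y) x 18 mm (z), 36 g, with two dark screws in the top; origin at the centre of its underside (blocks may be turned over). It lies on the bench at the start. May be absent.
- tape_roll: Bystander: white ring of tape, 64 mm across, 20 mm high; origin at the centre of its underside.
- jar: Bystander: white jar, 56 mm across, 75 mm high; origin at the centre of its underside.
- screwdriver: Bystander: screwdriver lying on the bench beyond the tray, 180 mm long; origin under its middle, x from handle to tip.
- coupling: Bystander: stepped steel coupling, 44 mm across, 40 mm high; origin at the centre of its underside.
- carton: Bystander: cardboard box 70 x 100 x 40 mm; origin at the centre of its underside.
Things that resemble listed ones, but are neither listed nor needed, are in the scene too. Several things have the shape of the tray; the one meant has the colours described above. What is shaped like the stray1 but purple or yellow is not meant.

How it is judged:
On the way, in this order (a step that is already met when the one before it is completed fails the run):
1. all the loose blocks lie on the tray with the others, at rest (x of loaded1 in the frame of tray between -0.115 and 0.115 m and y of loaded1 in the frame of tray between -0.075 and 0.075 m and z of loaded1 in the frame of tray between -0.01 and 0.06 m and x of loaded2 in the frame of tray between -0.115 and 0.115 m and y of loaded2 in the frame of tray between -0.075 and 0.075 m and z of loaded2 in the frame of tray between -0.01 and 0.06 m and x of loaded3 in the frame of tray between -0.115 and 0.115 m and y of loaded3 in the frame of tray between -0.075 and 0.075 m and z of loaded3 in the frame of tray between -0.01 and 0.06 m and x of stray1 in the frame of tray between -0.115 and 0.115 m and y of stray1 in the frame of tray between -0.075 and 0.075 m and z of stray1 in the frame of tray between -0.01 and 0.06 m and x of stray2 in the frame of tray between -0.115 and 0.115 m and y of stray2 in the frame of tray between -0.075 and 0.075 m and z of stray2 in the frame of tray between -0.01 and 0.06 m and x of stray3 in the frame of tray between -0.115 and 0.115 m and y of stray3 in the frame of tray between -0.075 and 0.075 m and z of stray3 in the frame of tray between -0.01 and 0.06 m and linear speed of each of loaded1, loaded2, loaded3, stray1, stray2, stray3 below 0.05 m/s and angle between tray's own z axis and vertical below 0.1 rad), for 0.3 s.
2. the tray is lifted and nearly level (within 14 degrees), its open end over the deep bin, with every block still aboard (x of loaded1 in the frame of tray between -0.115 and 0.115 m and y of loaded1 in the frame of tray between -0.075 and 0.075 m and z of loaded1 in the frame of tray between -0.01 and 0.06 m and x of loaded2 in the frame of tray between -0.115 and 0.115 m and y of loaded2 in the frame of tray between -0.075 and 0.075 m and z of loaded2 in the frame of tray between -0.01 and 0.06 m and x of loaded3 in the frame of tray between -0.115 and 0.115 m and y of loaded3 in the frame of tray between -0.075 and 0.075 m and z of loaded3 in the frame of tray between -0.01 and 0.06 m and x of stray1 in the frame of tray between -0.115 and 0.115 m and y of stray1 in the frame of tray between -0.075 and 0.075 m and z of stray1 in the frame of tray between -0.01 and 0.06 m and x of stray2 in the frame of tray between -0.115 and 0.115 m and y of stray2 in the frame of tray between -0.075 and 0.075 m and z of stray2 in the frame of tray between -0.01 and 0.06 m and x of stray3 in the frame of tray between -0.115 and 0.115 m and y of stray3 in the frame of tray between -0.075 and 0.075 m and z of stray3 in the frame of tray between -0.01 and 0.06 m and x of tray_lip in the frame of deep_bin between -0.125 and 0.125 m and y of tray_lip in the frame of deep_bin between -0.125 and 0.125 m and height (world z) of tray_lip above 0.085 m and angle between tray's own z axis and vertical below 0.25 rad), for 0.1 s.
3. the tray is tipped by more than 17 degrees with its open end over the deep bin (x of tray_lip in the frame of deep_bin between -0.125 and 0.125 m and y of tray_lip in the frame of deep_bin between -0.125 and 0.125 m and angle between tray's own z axis and vertical above 0.3 rad), for 0.02 s.
4. every block is in the deep bin (x of loaded1 in the frame of deep_bin between -0.113 and 0.113 m and y of loaded1 in the frame of deep_bin between -0.113 and 0.113 m and z of loaded1 in the frame of deep_bin between -0.01 and 0.075 m and x of loaded2 in the frame of deep_bin between -0.113 and 0.113 m and y of loaded2 in the frame of deep_bin between -0.113 and 0.113 m and z of loaded2 in the frame of deep_bin between -0.01 and 0.075 m and x of loaded3 in the frame of deep_bin between -0.113 and 0.113 m and y of loaded3 in the frame of deep_bin between -0.113 and 0.113 m and z of loaded3 in the frame of deep_bin between -0.01 and 0.075 m and x of stray1 in the frame of deep_bin between -0.113 and 0.113 m and y of stray1 in the frame of deep_bin between -0.113 and 0.113 m and z of stray1 in the frame of deep_bin between -0.01 and 0.075 m and x of stray2 in the frame of deep_bin between -0.113 and 0.113 m and y of stray2 in the frame of deep_bin between -0.113 and 0.113 m and z of stray2 in the frame of deep_bin between -0.01 and 0.075 m and x of stray3 in the frame of deep_bin between -0.113 and 0.113 m and y of stray3 in the frame of deep_bin between -0.113 and 0.113 m and z of stray3 in the frame of deep_bin between -0.01 and 0.075 m), for 0.2 s.
5. the tray stands flat on its mat again (horizontal distance between tray and mat below 0.035 m and angle between tray's own z axis and vertical below 0.08 rad and z of tray in the frame of mat below 0.012 m), for 0.2 s.
At the end, for the whole second after the job is handed in: Every block lies in the square deep bin, below its rim; every pin lies in the long shallow bin, centre inside it and less than 40 mm above its underside, within about 12 degrees of level; the tray stands level on the mat, its centre within 35 mm of the mat's centre; all at rest (all of step 4 and all of step 5 and x of pin1 in the frame of long_bin between -0.12 and 0.12 m and y of pin1 in the frame of long_bin between -0.055 and 0.055 m and z of pin1 in the frame of long_bin between 0 and 0.04 m and angle between pin1's own z axis and vertical between 1.35 and 1.79 rad and x of pin2 in the frame of long_bin between -0.12 and 0.12 m and y of pin2 in the frame of long_bin between -0.055 and 0.055 m and z of pin2 in the frame of long_bin between 0 and 0.04 m and angle between pin2's own z axis and vertical between 1.35 and 1.79 rad and x of pin3 in the frame of long_bin between -0.12 and 0.12 m and y of pin3 in the frame of long_bin between -0.055 and 0.055 m and z of pin3 in the frame of long_bin between 0 and 0.04 m and angle between pin3's own z axis and vertical between 1.35 and 1.79 rad and linear speed of each of loaded1, loaded2, loaded3, stray1, stray2, stray3, pin1, pin2, pin3, tray below 0.03 m/s); the robot touches nothing.
It fails at once if the tape roll is moved by more than 30 mm (distance of tape_roll from where it was at the start of the episode above 0.03 m).
It fails at once if the jar is moved by more than 30 mm (distance of jar from where it was at the start of the episode above 0.03 m).
It fails at once if the screwdriver is moved by more than 30 mm (distance of screwdriver from where it was at the start of the episode above 0.03 m).
It fails at once if the coupling is moved by more than 30 mm (distance of coupling from where it was at the start of the episode above 0.03 m).
It fails at once if the carton is moved by more than 30 mm (distance of carton from where it was at the start of the episode above 0.03 m).
Of loaded1, loaded2, loaded3 only 1 to 3 are there at a start; the rules pass over those that are not, and their reading is None.
Of stray1, stray2, stray3 only 2 to 3 are there at a start; the rules pass over those that are not, and their reading is None.
Of pin1, pin2, pin3 only 2 to 3 are there at a start; the rules pass over those that are not, and their reading is None.
At some moment in a run one of stray1, stray2, stray3 may be knocked a few centimetres aside while the robot is not near it.
It also fails if it takes over 210 s, if anything falls off the work surface, if the arm or the gripper's body presses on something with over 40 N, if the wrist force passes 120 N, or if a joint passes its speed limit or range.

## Working session

There is one attempt and no reset: what is moved stays moved. The work goes in short steps, Python scripts to look and compute and a tool call to move; the robot and the scene stay as the last step left them, time stands still between calls to the robot, and variables do not carry over. Pictures are saved under pics/ and viewed, at most 14 in all, crops included, and the job is handed in when it is done.

Besides the shell and the picture viewer there is one more tool, called after "Call:" in YAML: its name, and indented under it one key for each argument. carry_out: Moves the arm, as the interface text tells. Its arguments: {"type":"object","properties":{"targets":{"type":"array"},"force":{"type":"number"}},"required":["targets"]}

```bash
mkdir -p pics; ls; cat > h.py <<'E'
import numpy as np, cv2
from station import bot, imaging
def snap(n,f):
    c=imaging.calibration(n); im=imaging.read_camera(n); cv2.imwrite(f'pics/{f}.png',im[:,:,::-1]); return im,c
def ray(c,u,v,fish=False):
    E=np.array(c['extrinsics']); R=E[:3,:3]; o=-R.T@E[:3,3]
    x=(u-c['cx'])/c['fx']; y=(v-c['cy'])/c['fy']
    if fish:
        r=np.hypot(x,y); s=np.sin(r)/r if r>1e-9 else 1; d=np.array([x*s,y*s,np.cos(r)])
    else: d=np.array([x,y,1.])
    return o,R.T@np.array([d[0],-d[1],-d[2]])
def onz(c,u,v,z,fish=False):
    o,d=ray(c,u,v,fish); return (o+d*(z-o[2])/d[2])
def proj(c,p):
    E=np.array(c['extrinsics']); q=E[:3,:3]@np.array(p)+E[:3,3]; return c['cx']+c['fx']*q[0]/-q[2], c['cy']+c['fy']*-q[1]/-q[2]
E
python3 - <<'E'
from h import *
print(bot.get_obs()); print(bot.pinch_z)
for n in('scene','top'):
    im,c=snap(n,n+'0'); print(n,c)
E
```

```text
pics
{'t': 0.0, 'q': array([ 1.22790558,  0.47777654,  0.02229729,  1.55647467, -0.01151502,
        1.10930345, -0.08313873]), 'joint_vel': array([-1.63797804e-03, -4.72669865e-04,  1.35067322e-03,  1.25445545e-03,
       -6.58628963e-04,  1.35733632e-05, -1.85764616e-03]), 'joint_torque': array([ 2.59926992e-04, -5.96443105e+01,  1.60818391e+00, -2.81197947e+01,
        1.26687690e-02,  9.37254808e-03, -8.01745784e-06]), 'eef_pos': array([ 0.15690469, -0.6558865 ,  0.23033089]), 'tool_rot': array([-9.03644296e-04,  9.93115857e-01,  1.17132630e-01, -1.58582478e-04]), 'contact_force': array([-0.56168272,  0.82233624,  0.21068182]), 'torque': array([-0.00372479,  0.00093934,  0.02400457]), 'grasp_force': 0.0, 'gripper_width': 1.0020042126842927}
0.0187
scene {'fx': 435.8068653716101, 'fy': 435.8068653716101, 'cx': 323.0887970456911, 'cy': 239.2555139188617, 'extrinsics': array([[ 0.40234775,  0.91527938, -0.01949239, -0.17810257],
       [-0.6310337 ,  0.29269608,  0.71841873,  0.25107023],
       [ 0.66325919, -0.27675381,  0.69533774, -1.22475684],
       [ 0.        ,  0.        ,  0.        ,  1.        ]])}
top {'fx': 531.9668888752572, 'fy': 531.9668888752572, 'cx': 318.5321192637006, 'cy': 235.28552897474324, 'extrinsics': array([[-0.01128472, -0.99987557, -0.01102243,  0.01955475],
       [ 0.98709762, -0.0128999 ,  0.15959912, -0.48034211],
       [-0.15972145, -0.00907919,  0.98712037, -1.20524382],
       [ 0.        ,  0.        ,  0.        ,  1.        ]])}
```

View pics/top0.png

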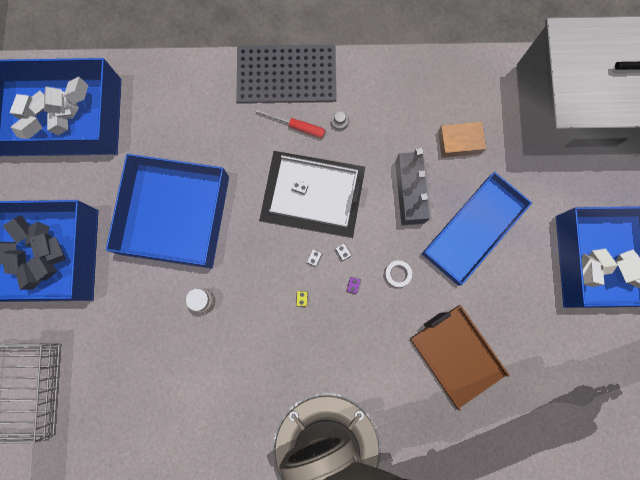

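View pics/scene0.png

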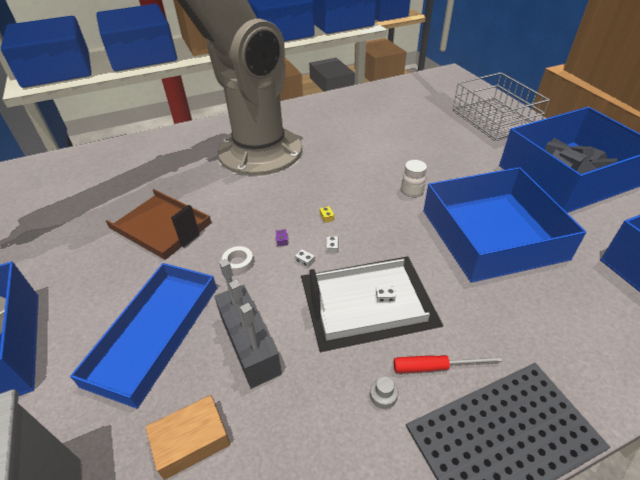

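The top view shows the tray at (315,195), with its grip plate on the right at (357,195), its open end facing the deep bin at (168,210), and one block aboard at (299,187). Two strays are at (313,257) and (343,252). Three pins stand in the holder at (413,190), and the long bin is at (476,228). I'll measure these next.

```bash
python3 - <<'E'
from h import *
im=cv2.imread('pics/top0.png'); c=imaging.calibration('top')
hsv=cv2.cvtColor(im,cv2.COLOR_BGR2HSV)
def comps(m,name,z,box,amin=20):
    mm=np.zeros_like(m); x0,y0,x1,y1=box; mm[y0:y1,x0:x1]=m[y0:y1,x0:x1]
    cs,_=cv2.findContours(mm,cv2.RETR_EXTERNAL,cv2.CHAIN_APPROX_NONE)
    for k in cs:
        if cv2.contourArea(k)<amin: continue
        w=np.array([onz(c,p[0][0],p[0][1],z)[:2] for p in k],np.float32)
        r=cv2.minAreaRect(w*1000); 
        print(name,'px',[round(a) for a in cv2.minAreaRect(k)[0]],'mm',np.round(r[0],1),np.round(r[1],1),'ang',round(r[2],1))
        if cv2.contourArea(k)>1500: print(np.round(cv2.boxPoints(r)).tolist())
H,S,V=cv2.split(hsv)
comps(((V>190)&(S<40)).astype(np.uint8),'white@18',.018,(290,235,365,275),30)
comps(((V>190)&(S<40)).astype(np.uint8),'trayfloor',.01,(255,145,370,240),300)
comps((V<75).astype(np.uint8),'mat',.003,(255,145,370,240),300)
blue=((H>100)&(H<125)&(S>150)).astype(np.uint8)
comps(blue,'deep',.08,(100,140,235,280),500)
comps(blue,'long',.038,(400,160,540,300),500)
crop=cv2.resize(im[140:290,230:440],None,fx=3.8,fy=3.8,interpolation=cv2.INTER_CUBIC); cv2.imwrite('pics/c1.png',crop[:600])
E
```

```text
white@18 px [314, 257] mm [431.4  26.1] [22.3 31.9] ang 62.9
white@18 px [343, 251] mm [444.5 -43.4] [32.6 22.4] ang 29.8
trayfloor px [314, 190] mm [595.7  24.4] [187.9 139.1] ang 78.0
[[508.0, -53.0], [644.0, -82.0], [683.0, 102.0], [547.0, 131.0]]
mat px [312, 194] mm [590.3  28.3] [229.5 178.9] ang 78.8
[[480.0, -67.0], [656.0, -102.0], [700.0, 124.0], [525.0, 158.0]]
deep px [165, 210] mm [539. 359.] [241.1 232. ] ang 80.8
[[405.0, 258.0], [634.0, 221.0], [673.0, 460.0], [444.0, 497.0]]
long px [466, 240] mm [ 464.6 -330.1] [114.9 184. ] ang 47.5
[[358.0, -310.0], [494.0, -435.0], [571.0, -350.0], [436.0, -226.0]]
long px [501, 200] mm [ 559.4 -417.1] [114.5  86.6] ang 47.5
```

View pics/c1.png

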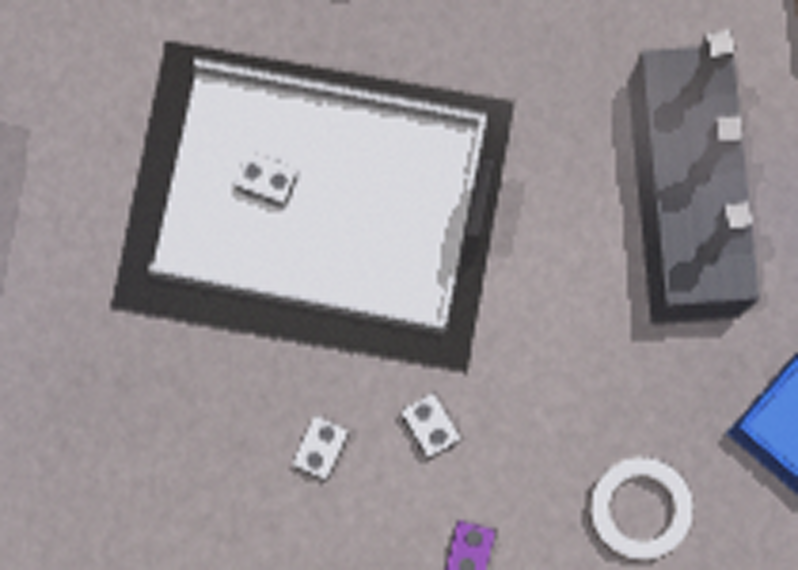

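```bash
cat >> h.py <<'E'
from scipy.spatial.transform import Rotation as Ro
def pose():
    o=bot.get_obs(); w,x,y,z=o['tool_rot']; return o,np.array(o['eef_pos']),Ro.from_quat([x,y,z,w]).as_matrix()
def go(*wps,step=4.5):
    """wps: (x,y,z,closing_dir_deg|None) in mm; turn goes with the translation's end of each wp; prints tool-frame cm totals"""
    o,p,R=pose(); h=np.degrees(np.arctan2(R[1,1],R[0,1])); print('at',np.round(p*1000,1),'closing',round(h,1),'q',np.round(o['q'],2),'w',round(o['gripper_width'],3),'gf',round(o['grasp_force'],1),'cf',np.round(o['contact_force'],1),'t',round(o['t'],1))
    p=p*1000
    for w in wps:
        d=np.array(w[:3])-p; a=np.radians(h); ty=np.array([np.cos(a),np.sin(a),0]); tx=np.cross(ty,[0,0,-1.])
        v=np.array([d@tx,d@ty,-d[2]])/10; n=max(1,int(np.ceil(np.abs(np.linalg.norm(v))/step)))
        print(w,'shift cm',np.round(v,2),'= %d x'%n,np.round(v/n,2),end=' ')
        p=np.array(w[:3],float)
        if w[3] is not None:
            t=(h-w[3]+90)%180-90; m=max(1,int(np.ceil(abs(t)/8.5))); print('then turn',round(t,1),'= %d x'%m,round(t/m,2),end='')
            h-=t
        print()
E
python3 - <<'E'
from h import *
im=cv2.imread('pics/top0.png'); c=imaging.calibration('top')
g=im[140:240,395:435].copy(); hsv=cv2.cvtColor(g,cv2.COLOR_BGR2HSV)
m=((hsv[...,2]>185)&(hsv[...,1]<30)).astype(np.uint8)
for k in cv2.findContours(m,0,1)[0]:
    a=cv2.contourArea(k)
    if a<8: continue
    r=cv2.minAreaRect(k); u,v=r[0][0]+395,r[0][1]+140; print('head',np.round([u,v],1),a,np.round(r[1]),r[2],np.round(onz(c,u,v,.166)*1000,1))
go((500,-300,230,None),(431,26,120,62.9),(431,26,1,None))
E
```

```text
head [424.  196.5] 22.5 [5. 6.] 90.0 [ 540.2 -211.6  166. ]
head [421.5 173. ] 19.0 [4. 5.] 90.0 [ 591.6 -208.5  166. ]
head [419.3 150.8] 22.0 [5. 6.] 78.69007110595703 [ 640.7 -205.8  166. ]
at [ 156.9 -656.   230.4] closing -76.5 q [ 1.23  0.48  0.02  1.56 -0.01  1.11 -0.08] w 1.0 gf 0.0 cf [ 0.1  0.3 -0.1] t 0.1
(500, -300, 230, None) shift cm [ 4.165e+01 -2.664e+01  4.000e-02] = 11 x [ 3.79 -2.42  0.  ] 
(431, 26, 120, 62.9) shift cm [  0.87 -33.31  11.  ] = 8 x [ 0.11 -4.16  1.38] then turn 40.6 = 5 x 8.11
(431, 26, 1, None) shift cm [ 0.   0.  11.9] = 3 x [0.   0.   3.97]
```

Call:
carry_out:
  targets:
    - [3.8, -2.4, 0, 0, 1]
    - [3.8, -2.4, 0, 0, 1]
    - [3.8, -2.4, 0, 0, 1]
    - [3.8, -2.4, 0, 0, 1]
    - [3.8, -2.4, 0, 0, 1]
    - [3.8, -2.4, 0, 0, 1]
    - [3.8, -2.4, 0, 0, 1]
    - [3.8, -2.4, 0, 0, 1]
    - [3.8, -2.4, 0, 0, 1]
    - [3.8, -2.4, 0, 0, 1]
    - [3.8, -2.4, 0, 0, 1]

```text
t: 1.2
eef_pos: [0.5029, -0.301, 0.231]
tool_rot: [-0.0, 0.993, 0.117, -0.0]
contact_force: [-0.3, -0.4, -0.5]
gripper_width: 0.995
grasp_force: 0.0
```

Call:
carry_out:
  targets:
    - [0.1, -4.1, 1.0, 0, 0.4]
    - [0.1, -4.1, 1.0, 0, 0.4]
    - [0.1, -4.1, 1.0, 0, 0.4]
    - [0.1, -4.1, 1.0, 0, 0.4]
    - [0.1, -4.1, 1.0, 0, 0.4]
    - [0.1, -4.1, 1.0, 0, 0.4]
    - [0.1, -4.1, 1.0, 0, 0.4]
    - [0, 0, 0, 8, 0.4]
    - [0, 0, 0, 8, 0.4]
    - [0, 0, 0, 8, 0.4]
    - [0, 0, 0, 8, 0.4]
    - [0, 0, 0, 8, 0.4]

```text
t: 2.4
eef_pos: [0.4419, -0.0217, 0.1611]
tool_rot: [0.0, 0.973, -0.232, -0.0]
contact_force: [0.4, 0.2, 0.2]
gripper_width: 0.702
grasp_force: 0.0
```

```bash
cat >> h.py <<'E'
def whites(c,im,z,box,fish=False,lo=28,hi=45,vmin=170):
    x0,y0,x1,y1=box; hsv=cv2.cvtColor(im,cv2.COLOR_RGB2HSV); m=np.zeros(im.shape[:2],np.uint8)
    m[y0:y1,x0:x1]=((hsv[...,2]>vmin)&(hsv[...,1]<40))[y0:y1,x0:x1]
    for k in cv2.findContours(m,cv2.RETR_EXTERNAL,cv2.CHAIN_APPROX_NONE)[0]:
        if len(k)<8: continue
        w=np.array([onz(c,*p[0],z,fish)[:2]*1000 for p in k],np.float32); r=cv2.minAreaRect(w)
        if lo<max(r[1])<hi and min(r[1])>15: print('blk px',k.mean(0).round()[0],np.round(r[0],1),np.round(r[1],1),'short dir',round(r[2]+(0 if r[1][0]<r[1][1] else 90),1))
E
python3 - <<'E'
from h import *
im,c=snap('wrist','w1'); whites(c,im,.018,(0,0,640,480),True)
im,c=snap('top','t1'); whites(c,im,.018,(285,235,370,280))
go((431,26,120,62.9),(431,26,1,None))
E
```

```text
blk px [340. 205.] [446.3 -44.9] [33.2 23. ] short dir 119.7
blk px [311. 255.] [438.4  32.1] [29.3 17.9] short dir 98.9
at [441.9 -21.7 161.1] closing -116.6 q [ 0.12  0.2  -0.23  2.15  0.06  0.8  -2.19] w 0.701 gf 0.0 cf [-0.6 -0.1  0.6] t 2.5
(431, 26, 120, 62.9) shift cm [-3.12 -3.78  4.11] = 2 x [-1.56 -1.89  2.06] then turn 0.5 = 1 x 0.49
(431, 26, 1, None) shift cm [ 0.   0.  11.9] = 3 x [0.   0.   3.97]
```

View pics/w1.png

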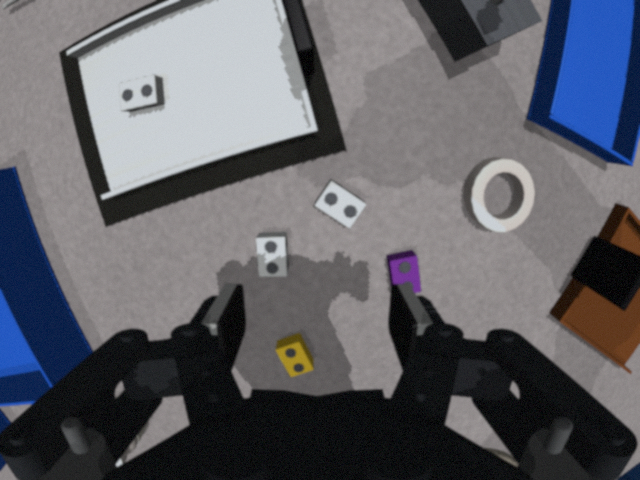

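The wrist view shows S1 half in shadow at (272,256) and S2 at (340,205). The tray, with one block, is at upper left. Next I'll refine S1.

```bash
python3 - <<'E'
from h import *
c=imaging.calibration('wrist'); P=[(257,235),(286,234),(288,276),(258,277)]
w=np.array([onz(c,u,v,.018,True)[:2]*1000 for u,v in P],np.float32); print(w,w.mean(0),cv2.minAreaRect(w))
go((431,26,120,62.9),(431,26,1,None))
E
```

```text
[[454.21094   25.30787 ]
 [444.4665     4.051013]
 [412.23013   19.324757]
 [422.44788   42.199013]] [433.33887   22.720663] ((433.4571838378906, 23.125024795532227), (25.04635238647461, 36.23216247558594), 64.64817810058594)
at [441.9 -21.7 161.1] closing -116.6 q [ 0.12  0.2  -0.23  2.15  0.06  0.8  -2.19] w 0.701 gf 0.0 cf [-0.6 -0.1  0.6] t 2.5
(431, 26, 120, 62.9) shift cm [-3.12 -3.78  4.11] = 2 x [-1.56 -1.89  2.06] then turn 0.5 = 1 x 0.49
(431, 26, 1, None) shift cm [ 0.   0.  11.9] = 3 x [0.   0.   3.97]
```

Call:
carry_out:
  targets:
    - [-1.45, -1.83, 3, 0, 0.4]
    - [-1.45, -1.83, 3, 0, 0.4]
    - [0, 0, 3, 0, 0.4]
    - [0, 0, 3, 0, 0.4]
    - [0, 0, 2.5, 0, 0.4]
    - [0, 0, 1.5, 0, 0.4]
    - [0, 0, 0, 0, -1]
    - [0, 0, 0, 0, -1]
    - [0, 0, 0, 0, -1]
    - [0, 0, 0, 0, -1]
    - [0, 0, 0, 0, -1]
    - [0, 0, 0, 0, -1]
  force: 40

```text
t: 3.7
eef_pos: [0.4332, 0.0239, 0.002]
tool_rot: [-0.0, 0.973, -0.23, 0.001]
contact_force: [-2.0, -0.1, 6.8]
gripper_width: 0.27
grasp_force: 40.2
```

```bash
python3 - <<'E'
from h import *
C=np.array([590,28.]);h=np.radians(78.8);tx=np.array([np.cos(h),np.sin(h)]);ty=np.array([-tx[1],tx[0]])
a=C+30*tx+35*ty; print(a)
o,p,R=pose()
go((*p[:2]*1000,100,None),(*a,100,78.8),(*a,12,None))
E
```

```text
[561.4936001   64.22685695]
at [433.2  23.9   2. ] closing -116.5 q [-0.04  0.49 -0.19  2.26  0.22  0.41 -2.45] w 0.27 gf 40.2 cf [-2.  -0.1  6.8] t 3.7
(np.float64(433.23096277196373), np.float64(23.926959245239974), 100, None) shift cm [ 0.   0.  -9.8] = 3 x [ 0.    0.   -3.27] 
(np.float64(561.4936000993774), np.float64(64.22685695317476), 100, 78.8) shift cm [ 9.67 -9.34 -0.  ] = 3 x [ 3.22 -3.11 -0.  ] then turn -15.3 = 2 x -7.67
(np.float64(561.4936000993774), np.float64(64.22685695317476), 12, None) shift cm [0.  0.  8.8] = 2 x [0.  0.  4.4]
```

Call:
carry_out:
  targets:
    - [0, 0, -3.3, 0, -1]
    - [0, 0, -3.3, 0, -1]
    - [0, 0, -3.2, 0, -1]
    - [3.2, -3.1, 0, -7.7, -1]
    - [3.5, -2.6, 0, -7.6, -1]

```text
t: 4.2
eef_pos: [0.5181, 0.0504, 0.1015]
tool_rot: [0.0, 0.995, -0.096, 0.002]
contact_force: [1.5, 0.0, -0.4]
gripper_width: 0.27
grasp_force: 39.5
```

```bash
python3 - <<'E'
from h import *
go((561.5,64.2,10,78.8))
E
```

```text
at [518.1  50.4 101.5] closing -101.0 q [ 0.03  0.41 -0.31  2.02  0.18  0.73 -2.15] w 0.27 gf 39.5 cf [ 1.5  0.  -0.4] t 4.2
(561.5, 64.2, 10, 78.8) shift cm [ 3.99 -2.18  9.15] = 3 x [ 1.33 -0.73  3.05] then turn 0.2 = 1 x 0.21
```

Call:
carry_out:
  targets:
    - [2, -1.1, 0, 0, -1]
    - [2, -1.1, 0, 0, -1]
    - [0, 0, 3, 0, -1]
    - [0, 0, 3, 0, -1]
    - [0, 0, 2, 0, -1]
    - [0, 0, 1.1, 0, -1]
    - [0, 0, 0, 0, -0.05]
    - [0, 0, 0, 0, -0.05]
    - [0, 0, 0, 0, -0.05]
    - [0, 0, 0, 0, -0.05]

```text
t: 5.2
eef_pos: [0.5604, 0.0644, 0.0087]
tool_rot: [-0.0, 0.995, -0.098, 0.0]
contact_force: [0.7, -0.7, 0.3]
gripper_width: 0.476
grasp_force: 0.0
```

Call:
carry_out:
  targets:
    - [0, 0, -4, 0, 0.0]
    - [0, 0, -4, 0, 0.0]
    - [0, 0, -4, 0, 0.2]

```text
t: 5.5
eef_pos: [0.5598, 0.0644, 0.1297]
tool_rot: [-0.0, 0.995, -0.098, -0.0]
contact_force: [0.5, -1.3, -0.2]
gripper_width: 0.599
grasp_force: 0.0
```

```bash
python3 - <<'E'
from h import *
im,c=snap('wrist','w2'); whites(c,im,.018,(0,0,640,480),True); whites(c,im,.025,(0,0,640,480),True,vmin=120)
go((445.5,-44.2,100,119.8),(445.5,-44.2,1,None))
E
```

```text
at [563.8  65.3 136.5] closing -101.3 q [ 0.02  0.43 -0.31  1.89  0.17  0.84 -2.15] w 0.601 gf 0.0 cf [2.  0.3 4.3] t 5.5
(445.5, -44.2, 100, 119.8) shift cm [-9.46 13.05  3.65] = 4 x [-2.37  3.26  0.91] then turn -41.1 = 5 x -8.21
(445.5, -44.2, 1, None) shift cm [0.  0.  9.9] = 3 x [0.  0.  3.3]
```

View pics/w2.png

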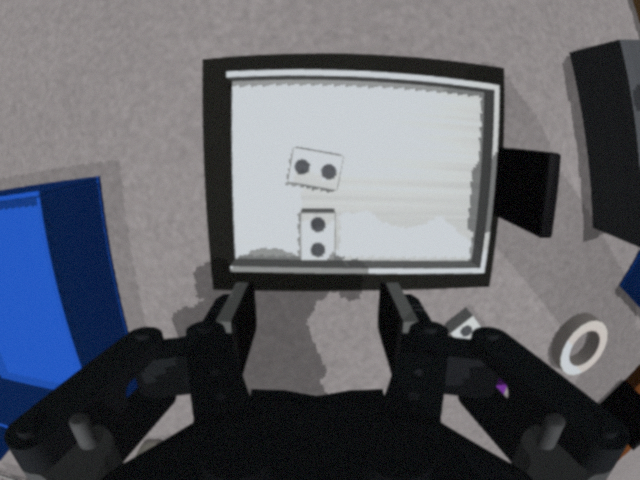

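S1 now lies in the tray at (318,235), beside the loaded block at (316,170). S2 is half hidden behind a finger at (465,325), so I'll check it from the scene camera before moving.

```bash
python3 - <<'E'
from h import *
im,c=snap('scene','s1'); whites(c,im,.018,(260,200,370,290),vmin=150)
print(proj(c,(.4455,-.0442,.018)))
cv2.imwrite('pics/s1c.png',cv2.resize(im[190:370,200:460,::-1],None,fx=3,fy=3))
E
```

```text
(np.float64(303.97896574768635), np.float64(253.73906345891615))
```

View pics/s1c.png

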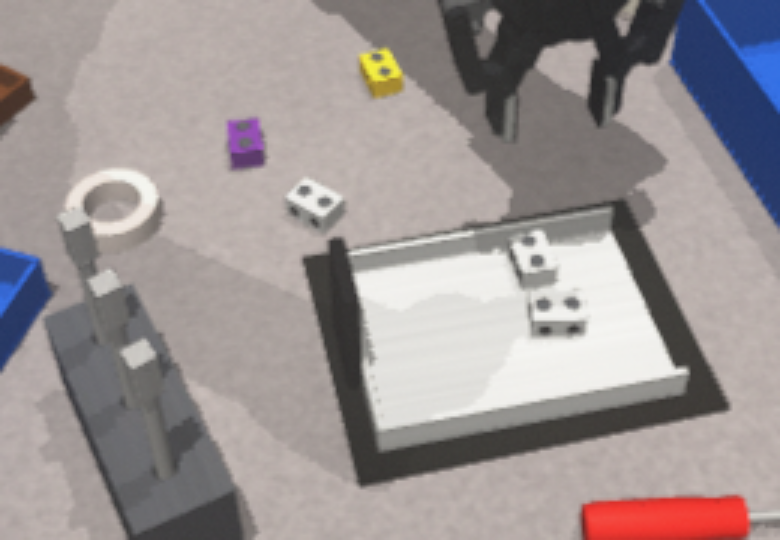

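S2 sits at crop (315,198), which is scene (305,256), the same as at the start. The two blocks on the tray look fine, so I'll pick S2.

Call:
carry_out:
  targets:
    - [-2.35, 3.25, 0.9, -8.2, 0.4]
    - [-2.8, 2.9, 0.9, -8.2, 0.4]
    - [0, 0, 0, -8.2, 0.4]
    - [0, 0, 0, -8.2, 0.4]
    - [0, 0, 0, -8.3, 0.4]

```text
t: 6.1
eef_pos: [0.5008, 0.0092, 0.1101]
tool_rot: [0.0, 0.966, 0.26, -0.0]
contact_force: [0.5, 0.5, 0.4]
gripper_width: 0.701
grasp_force: 0.0
```

```bash
python3 - <<'E'
from h import *
go((446,-44.5,100,119.8),(446,-44.5,2,None))
E
```

```text
at [500.8   9.2 110.1] closing -59.8 q [ 0.25  0.4  -0.47  2.05  0.26  0.75 -1.43] w 0.701 gf 0.0 cf [0.5 0.5 0.4] t 6.1
(446, -44.5, 100, 119.8) shift cm [-7.44  1.89  1.01] = 2 x [-3.72  0.95  0.51] then turn 0.4 = 1 x 0.35
(446, -44.5, 2, None) shift cm [0.  0.  9.8] = 3 x [0.   0.   3.27]
```

Call:
carry_out:
  targets:
    - [-3.7, 0.95, 1.0, 0, 0.4]
    - [-3.7, 0.95, 0, 0, 0.4]
    - [0, 0, 3.3, 0, 0.4]
    - [0, 0, 3.3, 0, 0.4]
    - [0, 0, 2, 0, 0.4]
    - [0, 0, 1.2, 0, 0.4]
    - [0, 0, 0, 0, -1]
    - [0, 0, 0, 0, -1]
    - [0, 0, 0, 0, -1]
    - [0, 0, 0, 0, -1]
    - [0, 0, 0, 0, -1]
    - [0, 0, 0, 0, -1]

```text
t: 7.3
eef_pos: [0.4474, -0.0436, 0.0032]
tool_rot: [0.0, 0.966, 0.258, 0.001]
contact_force: [-1.0, 0.4, 7.2]
gripper_width: 0.271
grasp_force: 40.4
```

```bash
python3 - <<'E'
from h import *
C=np.array([590,28.]);h=np.radians(78.8);tx=np.array([np.cos(h),np.sin(h)]);ty=np.array([-tx[1],tx[0]])
a=C-25*tx-15*ty; print(a)
o,p,R=pose()
go((*p[:2]*1000,100,None),(*a,100,78.8),(*a,10,None))
E
```

```text
[5.99858469e+02 5.62605848e-01]
at [447.4 -43.6   3.2] closing -60.2 q [ 0.26  0.52 -0.36  2.22  0.4   0.46 -1.47] w 0.271 gf 40.4 cf [-1.   0.4  7.2] t 7.3
(np.float64(447.3568741143287), np.float64(-43.64188912059697), 100, None) shift cm [ 0.    0.   -9.68] = 3 x [ 0.    0.   -3.23] 
(np.float64(599.8584685497386), np.float64(0.5626058479706288), 100, 78.8) shift cm [15.43  3.76 -0.  ] = 4 x [ 3.86  0.94 -0.  ] then turn 41.0 = 5 x 8.21
(np.float64(599.8584685497386), np.float64(0.5626058479706288), 10, None) shift cm [0. 0. 9.] = 2 x [0.  0.  4.5]
```

Call:
carry_out:
  targets:
    - [0, 0, -3.3, 0, -1]
    - [0, 0, -3.3, 0, -1]
    - [0, 0, -3.2, 0, -1]
    - [3.85, 0.95, 0, 0, -1]
    - [3.85, 0.95, 0, 0, -1]
    - [3.85, 0.95, 0, 0, -1]
    - [3.85, 0.95, 0, 0, -1]
    - [0, 0, 0, 8.2, -1]
    - [0, 0, 0, 8.2, -1]
    - [0, 0, 0, 8.2, -1]
    - [0, 0, 0, 8.2, -1]
    - [0, 0, 0, 8.2, -1]

```text
t: 8.5
eef_pos: [0.5988, 0.0, 0.1004]
tool_rot: [-0.0, 0.995, -0.1, -0.0]
contact_force: [-0.4, -1.5, 0.1]
gripper_width: 0.264
grasp_force: 39.5
```

```bash
python3 - <<'E'
from h import *
go((599.9,.6,10,78.8))
E
```

```text
at [598.8   0.  100.4] closing -101.5 q [ 0.1   0.52 -0.27  1.84  0.18  0.81 -2.03] w 0.264 gf 39.5 cf [-0.4 -1.5  0.1] t 8.5
(599.9, 0.6, 10, 78.8) shift cm [ 0.09 -0.08  9.04] = 3 x [ 0.03 -0.03  3.01] then turn -0.3 = 1 x -0.29
```

Call:
carry_out:
  targets:
    - [0, 0, 3, 0, -1]
    - [0, 0, 3, 0, -1]
    - [0, 0, 2, 0, -1]
    - [0, 0, 1.1, 0, -1]
    - [0, 0, 0, 0, -0.05]
    - [0, 0, 0, 0, -0.05]
    - [0, 0, 0, 0, -0.05]
    - [0, 0, -3, 0, -0.05]
    - [0, 0, -4, 0, 0]
    - [0, 0, -4, 0, 0.2]
    - [0, 0, -4, 0, 1]

```text
t: 9.6
eef_pos: [0.5989, 0.0001, 0.1615]
tool_rot: [-0.0, 0.995, -0.097, 0.0]
contact_force: [1.6, -1.0, 0.2]
gripper_width: 0.751
grasp_force: 0.0
```

Call:
carry_out:
  targets:
    - [-3, 4, 0, 0, 1]
    - [-3, 4, 0, 0, 1]
    - [-3, 4, 0, 0, 1]
    - [-3, 4, 0, 0, 1]
    - [0, 0, 0, 0, 1]

```text
t: 10.1
eef_pos: [0.4448, -0.1389, 0.1593]
tool_rot: [0.001, 0.995, -0.101, -0.002]
contact_force: [0.6, 0.2, -0.4]
gripper_width: 0.999
grasp_force: 0.0
```

```bash
python3 - <<'E'
from h import *
go((600,0,100,78.8))
im,c=snap('wrist','w3')
im2,c2=snap('top','t3')
cv2.imwrite('pics/c3.png',np.hstack([im[:,:,::-1],cv2.resize(im2[100:300,220:440,::-1],(528,480))])[:, ::1][:480,:1168][:, :])
v=cv2.imread('pics/c3.png'); cv2.imwrite('pics/c3.png',cv2.resize(v,(800,329),interpolation=cv2.INTER_AREA))
E
```

```text
at [ 444.8 -138.9  159.3] closing -101.6 q [ 0.4   0.24 -0.27  2.1   0.09  0.82 -1.7 ] w 0.999 gf 0.0 cf [ 0.6  0.2 -0.4] t 10.1
(600, 0, 100, 78.8) shift cm [ 12.4  -16.74   5.93] = 5 x [ 2.48 -3.35  1.19] then turn -0.4 = 1 x -0.45
```

View pics/c3.png

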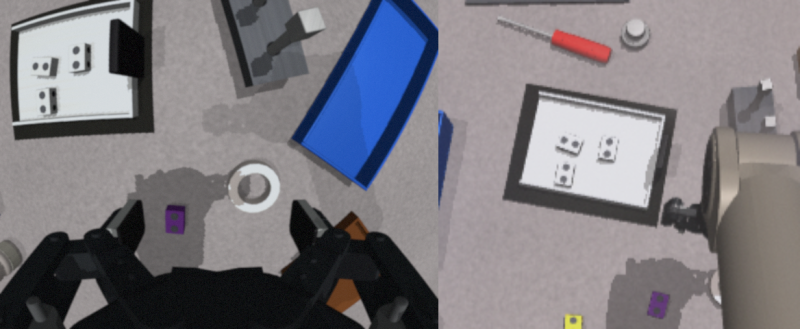

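All three blocks lie on the tray, clear of each other. In the wrist image the plate's top edge is near (165,70) at full scale. I'll locate it now.

```bash
python3 - <<'E'
from h import *
im=cv2.imread('pics/w3.png'); c=imaging.calibration('wrist')
v=im[15:130,140:225]; g=cv2.cvtColor(v,cv2.COLOR_BGR2GRAY)
cv2.imwrite('pics/c4.png',cv2.resize(v,None,fx=6,fy=5,interpolation=cv2.INTER_CUBIC))
t=cv2.imread('pics/t3.png'); 
E
```

```text
(no output)
```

View pics/c4.png

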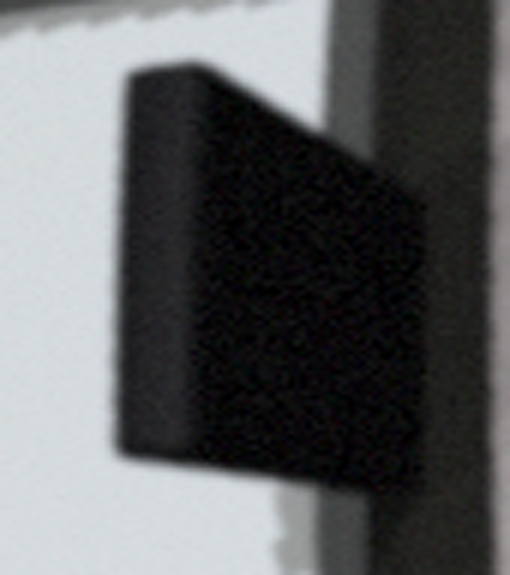

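The plate's top face is clear. Its crop corners are (128,72), (203,66), (188,457) and (118,455).

```bash
python3 - <<'E'
from h import *
c=imaging.calibration('wrist')
w=np.array([onz(c,u/6+140,v/5+15,.091,True)[:2]*1000 for u,v in [(128,72),(203,66),(188,457),(118,455)]],np.float32); print(w,w.mean(0),cv2.minAreaRect(w))
d=(w[0]+w[1]-w[2]-w[3])/2; print(np.hypot(*d),np.degrees(np.arctan2(d[1],d[0])))
m=w.mean(0)
go((*m,160,168.8),(*m,42,None))
E
```

```text
[[602.6021   -70.32318 ]
 [600.52405  -78.354546]
 [552.81036  -68.11179 ]
 [555.25714  -60.76532 ]] [577.7984  -69.38871] ((577.7061767578125, -69.21748352050781), (8.288630485534668, 49.14678192138672), 77.8841323852539)
48.549522 -11.766395
at [ 450.  -134.7  160.1] closing -101.3 q [ 0.39  0.25 -0.27  2.09  0.09  0.82 -1.7 ] w 1.003 gf 0.0 cf [1.6 0.9 0.3] t 10.2
(np.float32(577.7984), np.float32(-69.38871), 160, 168.8) shift cm [ 1.126e+01 -8.910e+00  1.000e-02] = 4 x [ 2.81 -2.23  0.  ] then turn 89.9 = 11 x 8.17
(np.float32(577.7984), np.float32(-69.38871), 42, None) shift cm [ 0.   0.  11.8] = 3 x [0.   0.   3.93]
```

Call:
carry_out:
  targets:
    - [2.7, -2.12, 0, 0, 1]
    - [2.7, -2.12, 0, 0, 1]
    - [2.7, -2.12, 0, 0, 1]
    - [2.7, -2.12, 0, 0, 1]
    - [0, 0, 0, -8.2, 1]
    - [0, 0, 0, -8.2, 1]
    - [0, 0, 0, -8.2, 1]
    - [0, 0, 0, -8.2, 1]
    - [0, 0, 0, -8.2, 1]
    - [0, 0, 0, -8.2, 1]

```text
t: 11.2
eef_pos: [0.5741, -0.0693, 0.1597]
tool_rot: [-0.0, 0.944, 0.33, 0.001]
contact_force: [-0.6, 0.3, 0.2]
gripper_width: 1.0
grasp_force: 0.0
```

Call:
carry_out:
  targets:
    - [0, 0, 0, -8.2, 1]
    - [0, 0, 0, -8.2, 1]
    - [0, 0, 0, -8.2, 1]
    - [0, 0, 0, -8.2, 1]
    - [0, 0, 0, -8, 1]
    - [0, 0, 0, 0, 1]
    - [0, 0, 0, 0, 1]

```text
t: 11.9
eef_pos: [0.5735, -0.0703, 0.1595]
tool_rot: [-0.0, 0.773, 0.634, 0.001]
contact_force: [-0.9, 0.5, -0.6]
gripper_width: 1.001
grasp_force: 0.0
```

```bash
python3 - <<'E'
from h import *
go((572.5,-72.5,45,168.3))
E
```

```text
at [573.5 -70.3 159.5] closing -11.3 q [ 0.49  0.47 -0.62  1.83  0.33  0.95 -0.47] w 1.001 gf 0.0 cf [-0.9  0.5 -0.6] t 11.9
(572.5, -72.5, 45, 168.3) shift cm [-0.24 -0.05 11.45] = 3 x [-0.08 -0.02  3.82] then turn 0.4 = 1 x 0.41
```

Call:
carry_out:
  targets:
    - [-0.1, 0, 3, 0, 1]
    - [-0.1, 0, 3, 0, 1]
    - [0, 0, 3, 0, 1]
    - [0, 0, 2.4, 0, 1]
    - [0, 0, 0, 0, 1]
    - [0, 0, 0, 0, 0.3]
    - [0, 0, 0, 0, 0]
    - [0, 0, 0, 0, -1]
    - [0, 0, 0, 0, -1]
    - [0, 0, 0, 0, -1]
    - [0, 0, 0, 0, -1]
  force: 30

```text
t: 13.0
eef_pos: [0.5737, -0.0733, 0.0471]
tool_rot: [0.001, 0.773, 0.635, 0.001]
contact_force: [-0.6, -0.4, 6.6]
gripper_width: 0.582
grasp_force: 31.8
```

Call:
carry_out:
  targets:
    - [0, 0, 0, 0, -1]
    - [0, 0, 0, 0, -1]
    - [0, 0, 0, 0, -1]
    - [0, 0, -0.5, 0, -1]
    - [0, 0, -0.5, 0, -1]
    - [0, 0, -0.5, 0, -1]
    - [0, 0, -0.5, 0, -1]
    - [0, 0, 0, 0, -1]
    - [0, 0, 0, 0, -1]
  force: 120

```text
t: 13.9
eef_pos: [0.5723, -0.0734, 0.0653]
tool_rot: [0.0, 0.772, 0.635, 0.0]
contact_force: [0.0, -0.2, -2.3]
gripper_width: 0.566
grasp_force: 123.7
```

```bash
python3 - <<'E'
from h import *
go((572.5,-72.5,45,168.3))
im,c=snap('scene','s4'); cv2.imwrite('pics/s4c.png',cv2.resize(im[190:370,250:510,::-1],None,fx=3,fy=3))
print(bot.get_obs()['torque'])
E
```

```text
at [572.3 -73.4  65.3] closing -11.2 q [ 0.45  0.59 -0.56  1.89  0.43  0.78 -0.55] w 0.566 gf 123.7 cf [ 0.  -0.2 -2.3] t 13.9
(572.5, -72.5, 45, 168.3) shift cm [0.09 0.   2.03] = 1 x [0.09 0.   2.03] then turn 0.5 = 1 x 0.54
[-0.24662992  0.05929725 -0.01291896]
```

View pics/s4c.png

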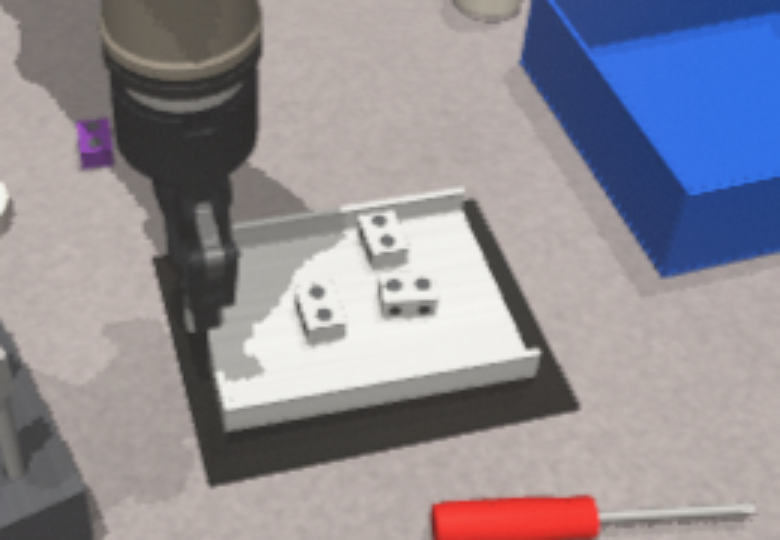

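The tray is off the mat, about level, with all three blocks still aboard. The load reads about 2.3 N. Next I'll lift it and carry it over.

Call:
carry_out:
  targets:
    - [0, 0, -0.5, 0, -1]
    - [0, 0, -1, 0, -1]
    - [0, 0, -1.5, 0, -1]
    - [0, 0, -2, 0, -1]
    - [0, 0, -2, 0, -1]
    - [0, 0, -2, 0, -1]
    - [0, 0, -2, 0, -1]
    - [0, 0, -1.5, 0, -1]
    - [0, 0, -1, 0, -1]
    - [0, 0, -0.5, 0, -1]

```text
t: 14.95
eef_pos: [0.5727, -0.0734, 0.2066]
tool_rot: [0.001, 0.772, 0.635, 0.0]
contact_force: [-0.3, -0.3, -1.9]
gripper_width: 0.565
grasp_force: 123.9
```

Call:
carry_out:
  targets:
    - [0.5, -0.25, 0, 0, -1]
    - [1, -0.5, 0, -0.5, -1]
    - [1.5, -0.7, 0, -0.5, -1]
    - [2, -0.95, 0, -0.5, -1]
    - [2.4, -1.1, 0, -0.5, -1]
    - [2.4, -1.1, 0, -0.5, -1]
    - [2.4, -1.1, 0, 0, -1]
    - [2.4, -1.1, 0, 0, -1]
    - [2.4, -1.1, 0, 0, -1]
    - [2, -0.95, 0, 0, -1]
    - [1, -0.5, 0, 0, -1]
    - [0.5, -0.25, 0, 0, -1]

```text
t: 16.15
eef_pos: [0.5095, 0.1463, 0.205]
tool_rot: [-0.0, 0.757, 0.653, -0.0]
contact_force: [1.2, -0.2, -1.9]
gripper_width: 0.565
grasp_force: 123.9
```

```bash
python3 - <<'E'
from h import *
go((510,182,188,170.8))
print(bot.get_obs()['torque'])
E
```

```text
at [509.5 146.3 205. ] closing -8.5 q [ 0.21  0.36 -0.74  1.89  0.29  1.   -0.8 ] w 0.565 gf 123.9 cf [ 1.2 -0.2 -1.9] t 16.1
(510, 182, 188, 170.8) shift cm [ 3.54 -0.48  1.7 ] = 1 x [ 3.54 -0.48  1.7 ] then turn 0.7 = 1 x 0.74
[-0.25675398  0.01224127  0.01185142]
```

Call:
carry_out:
  targets:
    - [0.6, -0.1, 0.2, 0, -1]
    - [1.2, -0.15, 0.5, 0.3, -1]
    - [1.1, -0.15, 0.5, 0.4, -1]
    - [0.6, -0.1, 0.5, 0, -1]
    - [0, 0, 0, 0, -1]
    - [0, 0, 0, 0, -1]

```text
t: 16.75
eef_pos: [0.5112, 0.179, 0.188]
tool_rot: [0.0, 0.763, 0.647, -0.0]
contact_force: [-0.1, -0.4, -2.4]
gripper_width: 0.562
grasp_force: 123.9
```

```bash
python3 - <<'E'
from h import *
go((510,182,188,170.8))
im,c=snap('top','t5'); im2,c2=snap('scene','s5')
cv2.imwrite('pics/c5.png',cv2.resize(np.hstack([im[120:320,90:390,::-1],im2[120:320,320:620,::-1]]),(800,267)))
E
```

```text
at [511.2 179.  188. ] closing -9.4 q [ 0.14  0.4  -0.73  1.88  0.32  0.98 -0.9 ] w 0.562 gf 123.9 cf [-0.1 -0.4 -2.4] t 16.8
(510, 182, 188, 170.8) shift cm [ 0.27 -0.17  0.  ] = 1 x [ 0.27 -0.17  0.  ] then turn -0.2 = 1 x -0.18
```

View pics/c5.png

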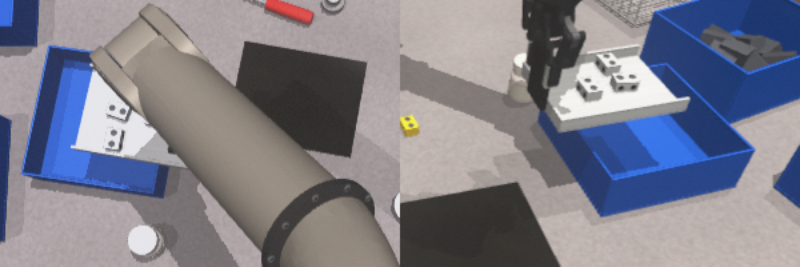

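The tray is level over the bin with its open end well inside and all blocks aboard. I'll loosen the grip so it pivots down onto the rim.

Call:
carry_out:
  targets:
    - [0, 0, 0, 0, -1]
    - [0, 0, 0, 0, -1]
  force: 50

```text
t: 17.05
eef_pos: [0.5114, 0.1794, 0.1885]
tool_rot: [0.0, 0.763, 0.647, 0.0]
contact_force: [-0.2, 0.3, -3.0]
gripper_width: 0.565
grasp_force: 123.9
```

```bash
python3 -c "
from h import *
print(bot.get_obs()['torque'],bot.get_obs()['contact_force'])"
```

```text
[-0.21240691  0.05155463  0.02118077] [-0.22346328  0.31262502 -2.95428845]
```

Call:
carry_out:
  targets:
    - [0, 0, 0, 0, -1]
    - [0, 0, 0, 0, -1]
    - [0, 0, 0, 0, -1]
  force: 20

```text
t: 17.35
eef_pos: [0.5112, 0.1798, 0.1883]
tool_rot: [0.0, 0.762, 0.647, 0.0]
contact_force: [0.1, 0.1, -2.7]
gripper_width: 0.565
grasp_force: 123.9
```

```bash
python3 -c "
from h import *
print(bot.get_obs()['torque'],bot.get_obs()['contact_force'])
im2,c2=snap('scene','s6')
im,c=snap('top','t6')
cv2.imwrite('pics/c6.png',cv2.resize(np.hstack([im[120:320,90:390,::-1],im2[120:320,320:620,::-1]]),(800,267)))"
```

```text
[-0.1891494   0.01503641  0.01606479] [ 0.14462863  0.14049717 -2.69456565]
```

View pics/c6.png

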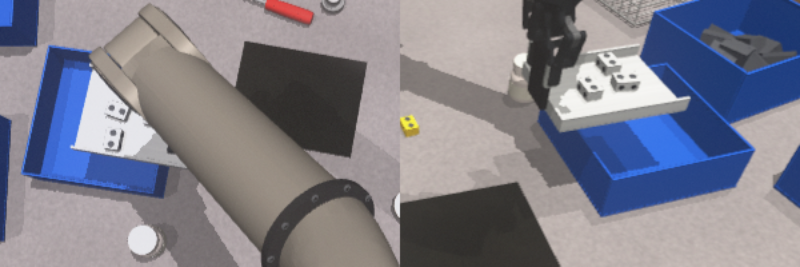

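No change. The grip still reads 124 N, so the new force hasn't taken effect. I'll change the opening command as well.

Call:
carry_out:
  targets:
    - [0, 0, 0, 0, -0.5]
  force: 40

```text
t: 17.55
eef_pos: [0.5111, 0.1798, 0.1883]
tool_rot: [0.0, 0.762, 0.647, -0.0]
contact_force: [0.4, 0.0, -2.1]
gripper_width: 0.568
grasp_force: 123.9
```

Call:
carry_out:
  targets:
    - [0, 0, 0, 0, 0.0]
  force: 20

```text
t: 17.65
eef_pos: [0.5112, 0.1798, 0.1883]
tool_rot: [0.0, 0.762, 0.647, -0.0]
contact_force: [0.3, -0.2, -2.8]
gripper_width: 0.561
grasp_force: 123.9
```

The fingers hold their force until opened. I'll test how to soften the grip safely, with the tray standing on its mat, so I'm carrying it back level first.

Call:
carry_out:
  targets:
    - [-0.5, 0.25, 0, 0, -1]
    - [-1, 0.4, 0, 0, -1]
    - [-1.5, 0.6, 0, 0.5, -1]
    - [-2, 0.9, 0, 0.5, -1]
    - [-2.4, 1.05, 0, 0.5, -1]
    - [-2.4, 1.05, 0, 0.4, -1]
    - [-2.4, 1.05, 0, 0, -1]
    - [-2.4, 1.05, 0, 0, -1]
    - [-2.4, 1.05, 0, 0, -1]
    - [-2.4, 1.05, 0, 0, -1]
    - [-2, 0.8, 0, 0, -1]
    - [-1, 0.4, 0, 0, -1]

```text
t: 18.85
eef_pos: [0.5642, -0.0627, 0.188]
tool_rot: [0.0, 0.775, 0.632, -0.001]
contact_force: [-0.8, 0.3, -2.6]
gripper_width: 0.565
grasp_force: 123.9
```

Call:
carry_out:
  targets:
    - [-0.5, 0.2, 0.5, 0, -1]
    - [0, 0, 1, 0, -1]
    - [0, 0, 2, 0, -1]
    - [0, 0, 2, 0, -1]
    - [0, 0, 2, 0, -1]
    - [0, 0, 1.5, 0, -1]
    - [0, 0, 1, 0, -1]
    - [0, 0, 0.5, 0, -1]
    - [0, 0, 0, 0, -1]

```text
t: 19.75
eef_pos: [0.5651, -0.0632, 0.0829]
tool_rot: [-0.0, 0.773, 0.635, -0.0]
contact_force: [-0.1, 0.3, -3.0]
gripper_width: 0.563
grasp_force: 123.9
```

```bash
python3 - <<'E'
from h import *
go((573,-73.3,46,168.5))
E
```

```text
at [565.1 -63.2  82.9] closing -11.2 q [ 0.45  0.56 -0.58  1.9   0.42  0.8  -0.55] w 0.563 gf 123.9 cf [-0.1  0.3 -3. ] t 19.8
(573, -73.3, 46, 168.5) shift cm [-0.84  0.97  3.69] = 1 x [-0.84  0.97  3.69] then turn 0.3 = 1 x 0.28
```

Call:
carry_out:
  targets:
    - [-0.4, 0.5, 0.8, 0, -1]
    - [-0.4, 0.5, 1, 0, -1]
    - [0, 0, 1, 0, -1]
    - [0, 0, 0.5, 0, -1]
    - [0, 0, 0.3, 0, -1]
    - [0, 0, 0, 0, -1]

```text
t: 20.35
eef_pos: [0.5736, -0.0732, 0.0477]
tool_rot: [0.0, 0.773, 0.634, 0.0]
contact_force: [-0.2, -0.0, -1.1]
gripper_width: 0.565
grasp_force: 124.1
```

Call:
carry_out:
  targets:
    - [0, 0, 0, 0, 0.11]
  force: 20

```text
t: 20.45
eef_pos: [0.5737, -0.0731, 0.0476]
tool_rot: [0.0, 0.773, 0.635, 0.0]
contact_force: [-1.5, -0.5, 1.8]
gripper_width: 0.565
grasp_force: 124.0
```

Call:
carry_out:
  targets:
    - [0, 0, 0, 0, 0.13]

```text
t: 20.55
eef_pos: [0.5737, -0.073, 0.0476]
tool_rot: [0.0, 0.773, 0.635, 0.0]
contact_force: [-1.9, -0.4, 3.0]
gripper_width: 0.566
grasp_force: 124.0
```

Call:
carry_out:
  targets:
    - [0, 0, 0, 0, 0.14]

```text
t: 20.65
eef_pos: [0.5737, -0.073, 0.0476]
tool_rot: [0.0, 0.773, 0.635, 0.0]
contact_force: [-1.3, -0.4, 4.0]
gripper_width: 0.561
grasp_force: 124.2
```

Call:
carry_out:
  targets:
    - [0, 0, 0, 0, 0.16]

```text
t: 20.75
eef_pos: [0.5737, -0.0731, 0.0473]
tool_rot: [0.0, 0.773, 0.634, 0.0]
contact_force: [0.3, -0.4, -1.5]
gripper_width: 0.586
grasp_force: 27.8
```

Call:
carry_out:
  targets:
    - [0, 0, 0, 0, -1]
    - [0, 0, 0, 0, -1]

```text
t: 20.95
eef_pos: [0.5737, -0.0731, 0.0473]
tool_rot: [-0.0, 0.773, 0.634, 0.0]
contact_force: [0.8, -0.4, -0.6]
gripper_width: 0.582
grasp_force: 27.9
```

That works. Opening to 0.16 drops the grip to about 28 N without letting go. Now I'll test how much pitch torque 28 N can hold.

Call:
carry_out:
  targets:
    - [0, 0, -0.3, 0, -1]
    - [0, 0, -0.4, 0, -1]
    - [0, 0, -0.4, 0, -1]
    - [0, 0, -0.4, 0, -1]
    - [0, 0, 0, 0, -1]
    - [0, 0, 0, 0, -1]

```text
t: 21.55
eef_pos: [0.5736, -0.0734, 0.0625]
tool_rot: [0.0, 0.773, 0.634, 0.0]
contact_force: [0.8, -0.5, -3.3]
gripper_width: 0.584
grasp_force: 27.8
```

```bash
python3 - <<'E'
from h import *
print(bot.get_obs()['torque'],bot.get_obs()['contact_force'])
im,c=snap('scene','s7'); cv2.imwrite('pics/s7c.png',cv2.resize(im[190:370,250:510,::-1],None,fx=3,fy=3))
a=cv2.imread('pics/s4.png').astype(int); print(np.abs(a-im[:,:,::-1])[230:350,300:450].mean())
E
```

```text
[-0.23840543  0.00782681 -0.06010792] [ 0.78600934 -0.46722125 -3.26620423]
6.444555555555556
```

Call:
carry_out:
  targets:
    - [0, 0, 0.5, 0, -1]
    - [0, 0, 0.5, 0, -1]
    - [0, 0, 0.4, 0, -1]
    - [0, 0, 0.1, 0, -1]
    - [0, 0, 0, 0, 0.35]
    - [0, 0, 0, 0, 0.35]
    - [0, 0, 0.5, 0, 0.35]
    - [0, 0, 0.5, 0, 0.35]
    - [0, 0, 0, 0, 0.35]

```text
t: 22.5
eef_pos: [0.5729, -0.0733, 0.0364]
tool_rot: [-0.0, 0.773, 0.634, -0.001]
contact_force: [-0.2, 0.7, -0.2]
gripper_width: 0.678
grasp_force: 0.0
```

Call:
carry_out:
  targets:
    - [0, 0, 0, 0, -1]
    - [0, 0, 0, 0, -1]
    - [0, 0, 0, 0, -1]
    - [0, 0, 0, 0, -1]
    - [0, 0, 0, 0, -1]
    - [0, 0, -0.5, 0, -1]
    - [0, 0, -0.5, 0, -1]
    - [0, 0, -0.5, 0, -1]
    - [0, 0, 0, 0, -1]
    - [0, 0, 0, 0, -1]
  force: 50

```text
t: 23.5
eef_pos: [0.5736, -0.0734, 0.0526]
tool_rot: [0.0, 0.773, 0.634, 0.0]
contact_force: [-0.6, -0.3, -1.6]
gripper_width: 0.578
grasp_force: 52.1
```

```bash
python3 - <<'E'
from h import *
go((510,182,200,170.8))
print(bot.get_obs()['torque'],bot.get_obs()['contact_force'])
im,c=snap('scene','s7'); cv2.imwrite('pics/s7c.png',cv2.resize(im[190:370,250:510,::-1],None,fx=3,fy=3))
E
```

```text
at [573.6 -73.4  52.6] closing -11.3 q [ 0.44  0.61 -0.55  1.9   0.45  0.76 -0.56] w 0.578 gf 52.1 cf [-0.6 -0.3 -1.6] t 23.5
(510, 182, 200, 170.8) shift cm [ 23.81 -11.22 -14.74] = 7 x [ 3.4  -1.6  -2.11] then turn -2.1 = 1 x -2.05
[-0.22411325  0.01417625 -0.02857781] [-0.57212181 -0.26600127 -1.60787548]
```

View pics/s7c.png

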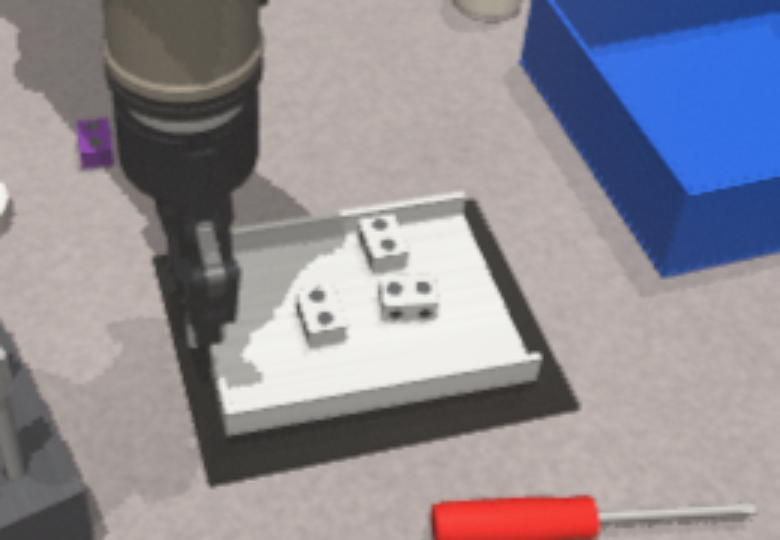

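The tray is level at 52 N with the lower grip and all three blocks are still aboard. I'll carry it over the bin again.

Call:
carry_out:
  targets:
    - [0, 0, -0.5, 0, -1]
    - [0, 0, -1, 0, -1]
    - [0, 0, -1.5, 0, -1]
    - [0, 0, -2, 0, -1]
    - [0, 0, -2, 0, -1]
    - [0, 0, -2, 0, -1]
    - [0, 0, -2, 0, -1]
    - [0, 0, -1.5, 0, -1]
    - [0, 0, -1, 0, -1]
    - [0, 0, -0.5, 0, -1]

```text
t: 24.55
eef_pos: [0.5739, -0.0733, 0.1936]
tool_rot: [0.001, 0.773, 0.634, 0.0]
contact_force: [0.2, -0.4, -2.7]
gripper_width: 0.577
grasp_force: 52.2
```

Call:
carry_out:
  targets:
    - [0.5, -0.25, 0, 0, -1]
    - [1, -0.5, 0, -0.5, -1]
    - [1.5, -0.7, 0, -0.5, -1]
    - [2, -0.95, 0, -0.5, -1]
    - [2.4, -1.1, 0, -0.5, -1]
    - [2.4, -1.1, 0, 0, -1]
    - [2.4, -1.1, 0, 0, -1]
    - [2.4, -1.1, 0, 0, -1]
    - [2.4, -1.1, 0, 0, -1]
    - [2.4, -1.1, 0, 0, -1]
    - [2, -0.95, 0, 0, -1]
    - [1.4, -0.6, 0, 0, -1]

```text
t: 25.75
eef_pos: [0.5053, 0.1726, 0.1919]
tool_rot: [-0.001, 0.76, 0.65, -0.0]
contact_force: [-0.2, -0.3, -2.2]
gripper_width: 0.579
grasp_force: 52.2
```

Call:
carry_out:
  targets:
    - [0.9, -0.4, 0, 0, -1]
    - [0.5, -0.2, 0.5, 0, -1]
    - [0, 0, 0.6, 0, -1]
    - [0, 0, 0.5, 0, -1]
    - [0, 0, 0, 0, -1]

```text
t: 26.25
eef_pos: [0.5035, 0.1825, 0.175]
tool_rot: [-0.0, 0.762, 0.647, -0.001]
contact_force: [0.1, -0.6, -1.7]
gripper_width: 0.58
grasp_force: 52.2
```

```bash
python3 - <<'E'
from h import *
go((510,182,176,170.8))
print(bot.get_obs()['torque'])
E
```

```text
at [503.5 182.5 175. ] closing -9.3 q [ 0.13  0.41 -0.73  1.91  0.33  0.95 -0.93] w 0.58 gf 52.2 cf [ 0.1 -0.6 -1.7] t 26.2
(510, 182, 176, 170.8) shift cm [ 0.05  0.65 -0.1 ] = 1 x [ 0.05  0.65 -0.1 ] then turn -0.1 = 1 x -0.13
[-0.18933281  0.05708869 -0.0300578 ]
```

Call:
carry_out:
  targets:
    - [0, 0, 0, 0, 0.17]
  force: 20

```text
t: 26.35
eef_pos: [0.5042, 0.1834, 0.1761]
tool_rot: [-0.0, 0.762, 0.647, 0.0]
contact_force: [0.5, 0.5, -1.2]
gripper_width: 0.585
grasp_force: 2.2
```

Call:
carry_out:
  targets:
    - [0, 0, 0, 0, 0.175]

```text
t: 26.45
eef_pos: [0.5045, 0.1839, 0.1768]
tool_rot: [0.0, 0.762, 0.647, 0.001]
contact_force: [0.4, 0.2, 0.6]
gripper_width: 0.587
grasp_force: 0.0
```

```bash
python3 -c "
from h import *
o=bot.get_obs();print(o['torque'],o['contact_force'],o['grasp_force'])"
```

```text
[ 0.03335122 -0.10130523  0.00878533] [0.36556792 0.17122938 0.5858455 ] 0.03756706224521622
```

Call:
carry_out:
  targets:
    - [0, 0, 0, 0, -1]
    - [0, 0, 0, 0, -1]
  force: 60

```text
t: 26.65
eef_pos: [0.5045, 0.1841, 0.1768]
tool_rot: [0.0, 0.762, 0.648, 0.001]
contact_force: [0.4, -0.4, 0.2]
gripper_width: 0.566
grasp_force: 61.9
```

```bash
python3 - <<'E'
from h import *
o=bot.get_obs();print(o['torque'],o['contact_force'],o['grasp_force'])
im2,c2=snap('scene','s8')
im,c=snap('top','t8')
cv2.imwrite('pics/c8.png',cv2.resize(np.hstack([im[120:320,90:390,::-1],im2[120:320,320:620,::-1]]),(800,267)))
E
```

```text
[ 0.06353673 -0.22328384 -0.0540988 ] [ 0.37278406 -0.44036657  0.18553826] 61.92624807357788
```

View pics/c8.png

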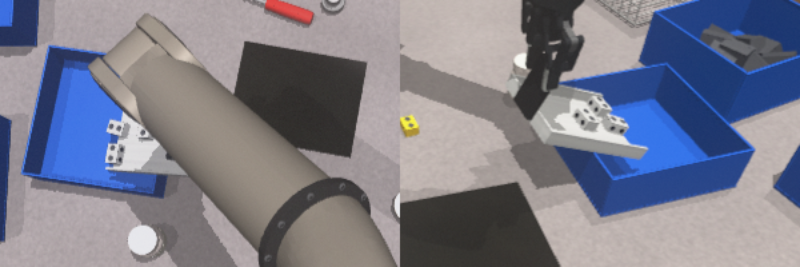

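The tray has pivoted onto the rim at about 30–35°, the plate is regripped and the blocks are sliding down. I'll give them time, then check numerically.

Call:
carry_out:
  targets:
    - [0, 0, 0, 0, -1]
    - [0, 0, 0, 0, -1]
    - [0, 0, 0, 0, -1]
    - [0, 0, 0, 0, -1]
    - [0, 0, 0, 0, -1]
    - [0, 0, 0, 0, -1]

```text
t: 27.35
eef_pos: [0.504, 0.184, 0.1764]
tool_rot: [0.0, 0.762, 0.648, 0.0]
contact_force: [1.4, 0.8, 1.1]
gripper_width: 0.568
grasp_force: 62.1
```

```bash
cat >> h.py <<'E'
def darkdots(im,box,name):
    x0,y0,x1,y1=box; g=cv2.cvtColor(im[y0:y1,x0:x1],cv2.COLOR_RGB2GRAY)
    hsv=cv2.cvtColor(im[y0:y1,x0:x1],cv2.COLOR_RGB2HSV)
    m=((hsv[...,2]>150)&(hsv[...,1]<50)).astype(np.uint8)
    n,l,s,c=cv2.connectedComponentsWithStats(m)
    for i in range(1,n):
        if s[i,4]>15: print(name,'white area',s[i,4],'box',s[i,0]+x0,s[i,1]+y0,s[i,2],s[i,3])
E
python3 - <<'E'
from h import *
o=bot.get_obs();print(o['torque'],o['contact_force'],o['grasp_force'])
im2,c2=snap('scene','s9'); im,c=snap('top','t9')
darkdots(im2,(420,165,580,270),'scene'); darkdots(im,(110,155,225,265),'top')
E
```

```text
[ 0.1740274  -0.34486911  0.00448933] [1.35197878 0.81464139 1.13564229] 62.097705602645874
scene white area 551 box 440 165 63 16
scene white area 31 box 451 186 21 6
scene white area 1748 box 420 191 87 41
scene white area 107 box 485 204 17 11
scene white area 101 box 568 209 12 16
scene white area 124 box 506 220 18 9
scene white area 341 box 532 245 48 25
scene white area 408 box 420 257 41 13
top white area 548 box 110 155 16 67
top white area 90 box 141 155 34 5
top white area 3062 box 159 155 66 96
top white area 75 box 213 155 12 10
top white area 133 box 145 203 16 14
top white area 134 box 150 227 12 15
top white area 100 box 110 253 28 12
```

```bash
python3 - <<'E'
from h import *
im3,c=snap('wrist','w9'); a=cv2.imread('pics/s9.png'); b=cv2.imread('pics/t9.png')
r1=np.hstack([cv2.resize(b[150:280,100:240],(400,371)),cv2.resize(a[140:270,410:550],(400,371))])
cv2.imwrite('pics/c9.png',np.vstack([r1,np.hstack([cv2.resize(im3[:,:,::-1],(305,229)),np.zeros((229,495,3),np.uint8)])]))
E
```

```text
(no output)
```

View pics/c9.png

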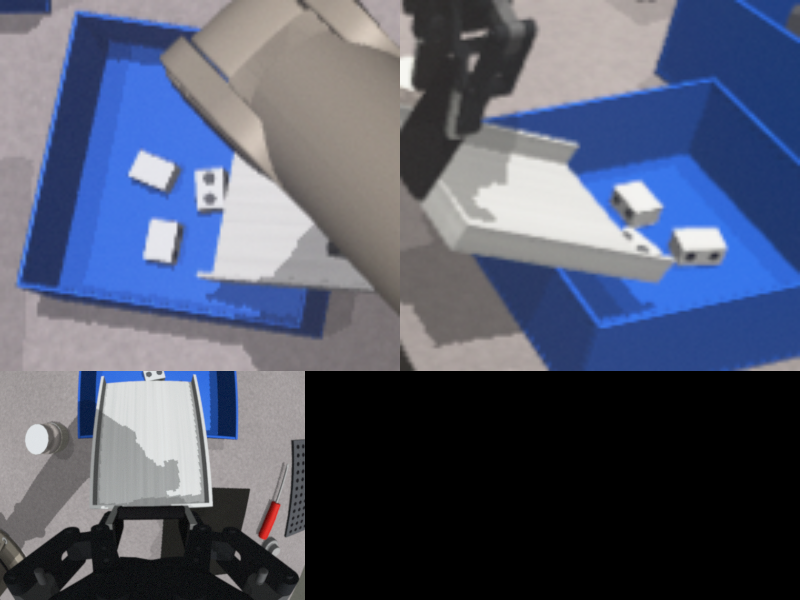

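All three blocks are in the bin and the tray is empty. I'll raise the tray and take it back over the mat.

Call:
carry_out:
  targets:
    - [0, 0, -1, 0, -1]
    - [0, 0, -2, 0, -1]
    - [0, 0, -2, 0, -1]
    - [0, 0, -1, 0, -1]
    - [-1.5, 1, 0, 0.5, -1]
    - [-2.8, 1.8, 0, 0.5, -1]
    - [-2.8, 1.8, 0, 0.5, -1]
    - [-2.8, 1.8, 0, 0.5, -1]
    - [-2.8, 1.8, 0, 0, -1]
    - [-2.5, 1.6, 0, 0, -1]
    - [-1.5, 1, 0, 0, -1]
    - [-0.9, 0.4, 0, 0, -1]

```text
t: 28.7
eef_pos: [0.5817, -0.0123, 0.2354]
tool_rot: [-0.0, 0.774, 0.633, -0.001]
contact_force: [-0.6, 0.1, -2.1]
gripper_width: 0.566
grasp_force: 62.2
```

```bash
python3 - <<'E'
from h import *
go((586,-8,150,168.5))
# tray tilt from scene: white lip corners
im,c=snap('scene','s10'); im,c=snap('top','t10'); whites(c,im,.022,(110,155,225,265),vmin=150)
E
```

```text
at [581.7 -12.3 235.4] closing -11.4 q [ 0.43  0.4  -0.67  1.74  0.27  1.1  -0.52] w 0.566 gf 62.2 cf [-0.6  0.1 -2.1] t 28.7
(586, -8, 150, 168.5) shift cm [0.51 0.34 8.54] = 2 x [0.25 0.17 4.27] then turn 0.1 = 1 x 0.08
blk px [221. 259.] [431.9 245.7] [28.7 16.5] short dir 91.0
blk px [156. 234.] [491.3 400.8] [22.2 32.8] short dir 80.8
blk px [173. 216.] [534.9 361. ] [32.5 22.1] short dir 95.7
blk px [153. 209.] [551.3 410.5] [30.9 23.1] short dir 155.6
```

Call:
carry_out:
  targets:
    - [0.3, 0.2, 2, 0, -1]
    - [0.2, 0.2, 3, 0, -1]
    - [0, 0, 2, 0, -1]
    - [0, 0, 1.5, 0, -1]
    - [0, 0, 0, 0, -1]

```text
t: 29.3
eef_pos: [0.5848, -0.0043, 0.1494]
tool_rot: [-0.001, 0.772, 0.635, -0.001]
contact_force: [-0.6, 0.3, -0.4]
gripper_width: 0.57
grasp_force: 62.3
```

Call:
carry_out:
  targets:
    - [0, 0, 0.7, 0, -1]
    - [0, 0, 0.5, 0, -1]
    - [0, 0, 0, 0, -1]

```text
t: 29.6
eef_pos: [0.5865, -0.0055, 0.1393]
tool_rot: [0.0, 0.773, 0.634, -0.0]
contact_force: [-0.3, 0.3, -1.5]
gripper_width: 0.566
grasp_force: 62.3
```

Call:
carry_out:
  targets:
    - [-0.8, 0, 0.8, 0, -1]
    - [-0.8, 0, 0.8, 0, -1]
    - [-0.7, 0, 0.8, 0, -1]
    - [-0.7, 0, 0.8, 0, -1]
    - [-0.6, 0, 0.9, 0, -1]
    - [-0.6, 0, 0.9, 0, -1]

```text
t: 30.2
eef_pos: [0.5783, -0.0476, 0.0885]
tool_rot: [0.0, 0.773, 0.634, -0.0]
contact_force: [1.1, 0.3, 0.7]
gripper_width: 0.565
grasp_force: 61.5
```

Call:
carry_out:
  targets:
    - [-0.5, 0, 0.9, 0, -1]
    - [-0.5, 0, 0.9, 0, -1]
    - [-0.4, 0, 0.8, 0, -1]
    - [-0.4, 0, 0.8, 0, -1]
    - [-0.3, 0, 0.8, 0, -1]
    - [-0.3, 0, 0.6, 0, -1]

```text
t: 30.8
eef_pos: [0.576, -0.0747, 0.046]
tool_rot: [0.004, 0.774, 0.633, -0.001]
contact_force: [-15.7, -13.8, 62.3]
gripper_width: 0.562
grasp_force: 91.8
```

```bash
python3 - <<'E'
from h import *
go((572.5,-72.5,36,168.5)); print(bot.get_obs()['torque'])
E
```

```text
at [576.  -74.7  46. ] closing -11.4 q [ 0.43  0.62 -0.55  1.9   0.47  0.75 -0.58] w 0.562 gf 91.8 cf [-15.7 -13.8  62.3] t 30.8
(572.5, -72.5, 36, 168.5) shift cm [ 0.15 -0.38  1.  ] = 1 x [ 0.15 -0.38  1.  ] then turn 0.1 = 1 x 0.09
[-2.21305206  3.27328162 -0.16855196]
```

Call:
carry_out:
  targets:
    - [0, 0, -0.5, 0, -1]
    - [0, 0, -0.3, 0, -1]
    - [0, 0, 0, 0, -1]

```text
t: 31.1
eef_pos: [0.5733, -0.0703, 0.049]
tool_rot: [-0.0, 0.773, 0.635, -0.0]
contact_force: [0.2, 0.5, -1.8]
gripper_width: 0.568
grasp_force: 87.1
```

```bash
python3 - <<'E'
from h import *
go((572.5,-72.5,36,168.5)); print(bot.get_obs()['torque'])
im,c=snap('scene','s11')
def corners(f):
    im=cv2.imread(f); hsv=cv2.cvtColor(im,cv2.COLOR_BGR2HSV); m=np.zeros(im.shape[:2],np.uint8)
    m[225:360,300:470]=((hsv[...,2]>130)&(hsv[...,1]<25))[225:360,300:470]
    k=max(cv2.findContours(m,0,1)[0],key=cv2.contourArea)[:,0]
    print(f,'L',k[k[:,0].argmin()],'R',k[k[:,0].argmax()],'T',k[k[:,1].argmin()],'B',k[k[:,1].argmax()],'br',k[(k.sum(1)).argmax()],'tr',k[(k[:,0]-k[:,1]).argmax()],'bl',k[(k[:,0]-k[:,1]).argmin()])
for f in('pics/scene0.png','pics/s7.png','pics/s4.png','pics/s11.png'): corners(f)
E
```

```text
at [573.3 -70.3  49. ] closing -11.2 q [ 0.44  0.62 -0.56  1.9   0.46  0.76 -0.57] w 0.568 gf 87.1 cf [ 0.2  0.5 -1.8] t 31.1
(572.5, -72.5, 36, 168.5) shift cm [-0.23 -0.03  1.3 ] = 1 x [-0.23 -0.03  1.3 ] then turn 0.3 = 1 x 0.28
[-0.08758454  0.0050748   0.0149203 ]
pics/scene0.png L [300 225] R [469 359] T [300 225] B [300 359] br [469 359] tr [434 228] bl [300 359]
pics/s7.png L [300 278] R [469 359] T [336 225] B [300 359] br [469 359] tr [432 225] bl [300 359]
pics/s4.png L [300 278] R [469 359] T [336 225] B [300 359] br [469 359] tr [432 225] bl [300 359]
pics/s11.png L [300 278] R [469 359] T [338 225] B [300 359] br [469 359] tr [432 225] bl [300 359]
```

Call:
carry_out:
  targets:
    - [0, 0, 0.1, 0, -1]
    - [0, 0, 0, 0, 0.4]
    - [0, 0, 0, 0, 0.8]
    - [0, 0, 0, 0, 1]
    - [0, 0, 0, 0, 1]
    - [0, 0, -2, 0, 1]
    - [0, 0, -4, 0, 1]
    - [0, 0, -4, 0, 1]
    - [0, 0, -4, 0, 1]
    - [0, 0, -4, 0, 1]

```text
t: 32.15
eef_pos: [0.5734, -0.0701, 0.23]
tool_rot: [0.0, 0.773, 0.634, 0.0]
contact_force: [0.8, 0.4, -0.2]
gripper_width: 1.0
grasp_force: 0.0
```

```bash
cat >> h.py <<'E'
def traycheck(f):
    im=cv2.imread(f); c=imaging.calibration('scene'); m=(im.min(2)>195).astype(np.uint8); z=np.zeros_like(m); z[225:360,290:470]=m[225:360,290:470]
    z=cv2.morphologyEx(z,cv2.MORPH_CLOSE,np.ones((5,5),np.uint8))
    k=max(cv2.findContours(z,0,1)[0],key=cv2.contourArea); print(f,'area',cv2.contourArea(k),'hull',cv2.approxPolyDP(cv2.convexHull(k),5,True)[:,0].tolist())
E
python3 - <<'E'
from h import *
go((540,-211.6,230,93.3))
snap('scene','s12'); 
for f in('pics/scene0.png','pics/s12.png'): traycheck(f)
im,c=snap('top','t12')
def mat(f):
    im=cv2.imread(f); c=imaging.calibration('top'); V=im.max(2); 
    m=np.zeros(V.shape,np.uint8); m[145:240,255:370]=((im.min(2)>190))[145:240,255:370]
    k=max(cv2.findContours(m,0,1)[0],key=cv2.contourArea)
    w=np.array([onz(c,*p[0],.01)[:2]*1000 for p in k],np.float32); print(f,cv2.minAreaRect(w))
mat('pics/top0.png');mat('pics/t12.png')
E
```

```text
at [573.4 -70.1 230. ] closing -11.2 q [ 0.54  0.4  -0.67  1.76  0.27  1.08 -0.42] w 1.0 gf 0.0 cf [ 0.8  0.4 -0.2] t 32.1
(540, -211.6, 230, 93.3) shift cm [-14.53  -0.52   0.  ] = 4 x [-3.63 -0.13  0.  ] then turn 75.5 = 9 x 8.39
pics/scene0.png area 4705.0 hull [[428, 313], [326, 332], [319, 281], [403, 267]]
pics/s12.png area 4197.0 hull [[443, 304], [347, 327], [338, 311], [357, 272], [413, 260]]
pics/top0.png ((592.3421630859375, 25.11426544189453), (187.8264617919922, 132.1521453857422), 78.00642395019531)
pics/t12.png ((595.1129760742188, 55.72637939453125), (188.6243896484375, 140.14498901367188), 80.5645751953125)
```

The top view says the tray sits about 28 mm too far toward the bin. That's within the 35 mm tolerance but close. I'll back off and find the plate with the wrist camera, then nudge the tray back.

Call:
carry_out:
  targets:
    - [-3, 0, 0, 0, 1]
    - [-4, 0, 0, 0, 1]
    - [-3, 0, 0, 0, 1]
    - [0, 0, 0, 0, 1]
    - [0, 0, 0, 0, 1]

```text
t: 32.75
eef_pos: [0.5537, -0.1688, 0.2277]
tool_rot: [-0.0, 0.774, 0.634, -0.0]
contact_force: [-0.7, -0.0, 0.2]
gripper_width: 1.003
grasp_force: 0.0
```

```bash
python3 - <<'E'
from h import *
go((573,-73,230,168.5))
im,c=snap('wrist','w13'); im2,c2=snap('top','t13')
np.save('w13c.npy',np.array(c['extrinsics']))
g=im.min(2); 
print('cam pos',-np.array(c['extrinsics'])[:3,:3].T@np.array(c['extrinsics'])[:3,3])
# white floor component
m=(g>175).astype(np.uint8); n,l,s,ce=cv2.connectedComponentsWithStats(m)
for i in range(1,n):
    if s[i,4]>300: print('white',s[i],ce[i].round(), np.round(onz(c,*ce[i],.007,True)*1000))
d=(im.max(2)<60).astype(np.uint8); n,l,s,ce=cv2.connectedComponentsWithStats(d)
for i in range(1,n):
    if s[i,4]>300: print('dark',s[i],ce[i].round())
def mat(im):
    c=imaging.calibration('top'); m=np.zeros(im.shape[:2],np.uint8); m[145:240,255:370]=((im.min(2)>190))[145:240,255:370]
    k=max(cv2.findContours(m,0,1)[0],key=cv2.contourArea); w=np.array([onz(c,*p[0],.01)[:2]*1000 for p in k],np.float32); print(cv2.minAreaRect(w))
    M=np.zeros(im.shape[:2],np.uint8); M[145:240,245:370]=(im.max(2)<75)[145:240,245:370]
    k=max(cv2.findContours(M,0,1)[0],key=cv2.contourArea); w=np.array([onz(c,*p[0],.003)[:2]*1000 for p in k],np.float32); print('mat',cv2.minAreaRect(w))
mat(im2)
E
```

```text
at [ 553.7 -168.8  227.7] closing -11.3 q [ 0.69  0.39 -0.64  1.76  0.26  1.07 -0.24] w 1.003 gf 0.0 cf [-0.7 -0.   0.2] t 32.8
(573, -73, 230, 168.5) shift cm [ 9.78  0.   -0.23] = 3 x [ 3.26  0.   -0.08] then turn 0.2 = 1 x 0.15
cam pos [ 0.56570956 -0.10436873  0.36960326]
white [ 239    0  152   74 8925] [312.  32.] [583.   3.   7.]
white [504  36  23  25 435] [515.  48.] [794. -36.   7.]
white [ 140  216   56   59 1586] [167. 245.] [ 387. -176.    7.]
dark [  227     0   180   124 11167] [320.  85.]
dark [ 277  195  171   52 2359] [358. 219.]
dark [    0   282   640   198 69717] [312. 412.]
((595.3094482421875, 56.56281280517578), (190.5539093017578, 140.3828125), 80.44120025634766)
mat ((590.1378173828125, 27.662353515625), (228.95571899414062, 177.92147827148438), 78.67634582519531)
```

```bash
python3 - <<'E'
from h import *
im=cv2.imread('pics/w13.png'); c=imaging.calibration('wrist'); c['extrinsics']=np.load('w13c.npy')
g=im.min(2)
for u in range(236,400,8):
    col=g[:130,u]; w=np.where(col>140)[0]; dk=np.where(col<45)[0]
    b=[int(x) for x in np.where(np.diff((col>110).astype(int))!=0)[0]]
    lw=w.max() if len(w) else -1
    print(u,'lastwhite',lw,b,'z7',np.round(onz(c,u,lw,.007,True)[:2]*1000),'z91',np.round(onz(c,u,lw,.091,True)[:2]*1000))
E
```

```text
236 lastwhite -1 [125] z7 [516.  57.] z91 [527.  20.]
244 lastwhite 74 [74] z7 [509. -24.] z91 [522. -43.]
252 lastwhite 73 [74, 125] z7 [517. -25.] z91 [529. -44.]
260 lastwhite 73 [74, 125] z7 [525. -27.] z91 [534. -45.]
268 lastwhite 126 [73, 122] z7 [522. -81.] z91 [532. -86.]
276 lastwhite 129 [72, 121] z7 [529. -85.] z91 [538. -90.]
284 lastwhite 129 [56, 121] z7 [537. -87.] z91 [543. -91.]
292 lastwhite 129 [56, 121] z7 [544. -89.] z91 [549. -92.]
300 lastwhite 129 [55, 121] z7 [552. -90.] z91 [555. -94.]
308 lastwhite 129 [55, 121] z7 [559. -92.] z91 [561. -95.]
316 lastwhite 129 [55, 121] z7 [567. -93.] z91 [567. -96.]
324 lastwhite 129 [55, 121] z7 [574. -95.] z91 [572. -97.]
332 lastwhite 129 [54, 121] z7 [582. -96.] z91 [578. -98.]
340 lastwhite 129 [54, 121] z7 [590. -98.] z91 [584. -99.]
348 lastwhite 129 [70, 121] z7 [597. -99.] z91 [ 590. -100.]
356 lastwhite 129 [70, 121] z7 [ 605. -101.] z91 [ 596. -102.]
364 lastwhite 129 [70, 121] z7 [ 613. -102.] z91 [ 602. -103.]
372 lastwhite 129 [70, 122] z7 [ 620. -103.] z91 [ 608. -104.]
380 lastwhite 129 [70, 122] z7 [ 628. -105.] z91 [ 614. -105.]
388 lastwhite 129 [1, 70, 122] z7 [ 636. -106.] z91 [ 620. -106.]
396 lastwhite 129 [122] z7 [ 644. -107.] z91 [ 626. -107.]
```

```bash
python3 - <<'E'
from h import *
c=imaging.calibration('wrist'); c['extrinsics']=np.load('w13c.npy')
a=onz(c,281,55.5,.091,True)*1000;b=onz(c,345,54.5,.091,True)*1000; print('plate',a,b,np.hypot(*(a-b)[:2]),(a+b)/2, 'closing',np.degrees(np.arctan2((a-b)[1],(a-b)[0])))
a=onz(c,252,73.5,.025,True)*1000;b=onz(c,388,70,.025,True)*1000; print('rear wall',a,b,(a+b)/2)
m=np.array([576,-42]); go((576,-44,180,169.7),(576,-44,50,None))
E
```

```text
plate [552.36618766 -35.31428929  91.        ] [598.99079725 -44.03972665  91.        ] 47.43403289132895 [575.67849246 -39.67700797  91.        ] closing 169.40014384796046
rear wall [519.63778116 -29.72692137  25.        ] [643.35612806 -50.78019767  25.        ] [581.49695461 -40.25355952  25.        ]
at [ 554.3 -166.8  228.1] closing -11.1 q [ 0.69  0.39 -0.64  1.76  0.26  1.07 -0.24] w 0.997 gf 0.0 cf [-0.  -0.3  0.3] t 32.9
(576, -44, 180, 169.7) shift cm [12.47 -0.25  4.81] = 3 x [ 4.16 -0.08  1.6 ] then turn -0.8 = 1 x -0.84
(576, -44, 50, None) shift cm [ 0.  0. 13.] = 3 x [0.   0.   4.33]
```

The plate is at (575,-45) mm. I'll regrip it, lift slightly, shift back 2.6 cm and set down.

Call:
carry_out:
  targets:
    - [4.1, -0.1, 1, -0.8, 1]
    - [4.2, -0.1, 1, 0, 1]
    - [4.1, 0, 1, 0, 1]
    - [0, 0, 4, 0, 1]
    - [0, 0, 4, 0, 1]
    - [0, 0, 4, 0, 1]
    - [0, 0, 2, 0, 1]
    - [0, 0, 0.9, 0, 1]
    - [0, 0, 0, 0, 1]
    - [0, 0, 0, 0, 0.4]
    - [0, 0, 0, 0, 0.2]
    - [0, 0, 0, 0, -1]
  force: 60

```text
t: 34.05
eef_pos: [0.5764, -0.0462, 0.051]
tool_rot: [0.001, 0.769, 0.64, 0.001]
contact_force: [0.6, -0.0, 1.8]
gripper_width: 0.576
grasp_force: 61.6
```

Call:
carry_out:
  targets:
    - [0, 0, 0, 0, -1]
    - [0, 0, 0, 0, -1]
    - [0, 0, 0, 0, -1]
    - [0, 0, -0.4, 0, -1]
    - [0, 0, -0.4, 0, -1]
    - [0, 0, 0, 0, -1]

```text
t: 34.65
eef_pos: [0.5756, -0.0462, 0.058]
tool_rot: [0.0, 0.769, 0.64, 0.0]
contact_force: [0.5, 0.5, -0.1]
gripper_width: 0.576
grasp_force: 62.1
```

```bash
python3 - <<'E'
from h import *
go((570,-70,55,168.7)); print(bot.get_obs()['torque'])
E
```

```text
at [575.6 -46.2  58. ] closing -10.5 q [ 0.41  0.61 -0.58  1.89  0.46  0.77 -0.6 ] w 0.576 gf 62.1 cf [ 0.5  0.5 -0.1] t 34.6
(570, -70, 55, 168.7) shift cm [-2.44 -0.12  0.3 ] = 1 x [-2.44 -0.12  0.3 ] then turn 0.8 = 1 x 0.84
[-0.07719458  0.05779757 -0.04278923]
```

Call:
carry_out:
  targets:
    - [-0.6, 0, 0, 0.4, -1]
    - [-0.8, 0, 0, 0.4, -1]
    - [-0.8, -0.1, 0, 0, -1]
    - [-0.4, 0, 0, 0, -1]
    - [0, 0, 0.4, 0, -1]
    - [0, 0, 0.4, 0, -1]
    - [0, 0, 0, 0, -1]
    - [0, 0, 0, 0, 0.4]
    - [0, 0, 0, 0, 0.8]
    - [0, 0, 0, 0, 1]
    - [0, 0, 0, 0, 1]

```text
t: 35.75
eef_pos: [0.5693, -0.0712, 0.049]
tool_rot: [-0.0, 0.773, 0.635, -0.0]
contact_force: [0.3, -0.1, -0.0]
gripper_width: 0.996
grasp_force: 0.0
```

Call:
carry_out:
  targets:
    - [0, 0, -2, 0, 1]
    - [0, 0, -4, 0, 1]
    - [0, 0, -4, 0, 1]
    - [0, 0, -4, 0, 1]
    - [0, 0, -4, 0, 1]
    - [-3, 0, 0, 0, 1]
    - [-4, 0, 0, 0, 1]
    - [-3, 0, 0, 0, 1]
    - [0, 0, 0, 0, 1]

```text
t: 36.65
eef_pos: [0.5483, -0.1754, 0.2287]
tool_rot: [0.0, 0.775, 0.631, -0.001]
contact_force: [0.1, 0.7, 0.0]
gripper_width: 0.999
grasp_force: 0.0
```

```bash
cat >> h.py <<'E'
def traymat(im):
    c=imaging.calibration('top'); m=np.zeros(im.shape[:2],np.uint8); m[145:240,255:370]=((im.min(2)>190))[145:240,255:370]
    k=max(cv2.findContours(m,0,1)[0],key=cv2.contourArea); w=np.array([onz(c,*p[0],.01)[:2]*1000 for p in k],np.float32); print('tray',cv2.minAreaRect(w))
E
python3 - <<'E'
from h import *
im2,c2=snap('top','t14'); traymat(im2)
im,c=snap('wrist','w14'); g=im.min(2)
for u in (250,260,270,300,310,320,330,350,370): 
    col=g[:120,u]; print(u,[int(x) for x in np.where(np.diff((col>110).astype(int))!=0)[0]],end=' ')
go((540,-211.6,230,93.3))
E
```

```text
tray ((589.6543579101562, 29.710960388183594), (189.18177795410156, 140.10862731933594), 79.21206665039062)
250 [96] 260 [96] 270 [95, 117] 300 [83, 117] 310 [83, 117] 320 [83, 117] 330 [83, 117] 350 [93, 117] 370 [94, 117] at [ 549.6 -169.9  229. ] closing -11.3 q [ 0.7   0.39 -0.65  1.77  0.26  1.07 -0.24] w 1.001 gf 0.0 cf [ 0.   1.3 -0. ] t 36.8
(540, -211.6, 230, 93.3) shift cm [-4.27 -0.12 -0.1 ] = 1 x [-4.27 -0.12 -0.1 ] then turn 75.4 = 9 x 8.37
```

The tray is now within 2 mm of the mat centre and flat. Next, the pins.

Call:
carry_out:
  targets:
    - [-4.2, -0.1, 0, 0, 1]
    - [0, 0, 0, 8.4, 1]
    - [0, 0, 0, 8.4, 1]
    - [0, 0, 0, 8.4, 1]
    - [0, 0, 0, 8.4, 1]
    - [0, 0, 0, 8.4, 1]
    - [0, 0, 0, 8.4, 1]
    - [0, 0, 0, 8.4, 1]
    - [0, 0, 0, 8.4, 1]
    - [0, 0, 0, 8.2, 1]
    - [0, 0, 0, 0, 1]
    - [0, 0, 0, 0, 1]

```text
t: 37.95
eef_pos: [0.5411, -0.209, 0.2293]
tool_rot: [-0.0, 0.999, 0.032, 0.0]
contact_force: [-0.4, -0.3, 0.2]
gripper_width: 0.996
grasp_force: 0.0
```

```bash
python3 - <<'E'
from h import *
go((540.2,-211.6,130,93.3))
im,c=snap('wrist','w15')
# bright head tops around expected
hsv=cv2.cvtColor(im,cv2.COLOR_RGB2HSV); m=((hsv[...,2]>140)&(hsv[...,1]<40)).astype(np.uint8)
for k in cv2.findContours(m,0,1)[0]:
    if 60<cv2.contourArea(k)<2500:
        r=cv2.minAreaRect(k); print(np.round(r[0]),np.round(r[1]),cv2.contourArea(k),np.round(onz(c,*r[0],.166,True)[:2]*1000,1))
E
```

```text
at [ 541.1 -209.   229.3] closing -86.3 q [ 0.56  0.35 -0.38  1.77  0.15  1.05 -1.38] w 0.996 gf 0.0 cf [-0.4 -0.3  0.2] t 38.0
(540.2, -211.6, 130, 93.3) shift cm [-0.11  0.25  9.93] = 3 x [-0.04  0.08  3.31] then turn 0.4 = 1 x 0.4
[518. 440.] [72. 48.] 2086.5 [ 377.2 -397. ]
[115. 441.] [47. 72.] 2078.5 [353.3 -42.3]
[628. 348.] [20. 72.] 637.0 [ 466.8 -491.4]
[325. 164.] [25. 24.] 550.0 [ 592.5 -210.1]
[326.  75.] [24. 25.] 550.5 [ 642.1 -207.2]
```

Call:
carry_out:
  targets:
    - [0, 0.4, 3, 0, 1]
    - [0, 0, 3, 0, 1]
    - [0, 0, 2.5, 0, 1]
    - [0, 0, 1.4, 0, 1]
    - [0, 0, 0, 0, 0]
    - [0, 0, 0, 0, -1]
    - [0, 0, 0, 0, -1]
    - [0, 0, 0, 0, -1]
    - [0, 0, 0, 0, -1]
    - [0, 0, 0, 0, -1]
    - [0, 0, 0, 0, -1]
    - [0, 0, 0, 0, -1]
  force: 40

```text
t: 39.2
eef_pos: [0.5416, -0.2144, 0.1313]
tool_rot: [0.0, 1.0, 0.029, 0.001]
contact_force: [-1.3, 1.0, 5.4]
gripper_width: 0.154
grasp_force: 41.6
```

Call:
carry_out:
  targets:
    - [0, 0, -1, 0, -1]
    - [0, 0, -2, 0, -1]
    - [0, 0, -3, 0, -1]
    - [0, 0, -3, 0, -1]
    - [0, 0, -3, 0, -1]
    - [0, 0, -0.5, 0, -1]
    - [0, 0, 0, 0, -1]

```text
t: 39.9
eef_pos: [0.5412, -0.2148, 0.2565]
tool_rot: [0.001, 1.0, 0.029, 0.001]
contact_force: [-0.2, -0.4, -1.2]
gripper_width: 0.159
grasp_force: 40.7
```

```bash
python3 - <<'E'
from h import *
C=np.array([494,-357.]);a=np.array([.737,-.676]);b=np.array([.676,.737])
for o in (27,0,-27): print(o,C-115*a+o*b)
f=C-115*a+27*b
o,p,R=pose(); go((*f,250,47.5),(*f,140,None))
E
```

```text
27 [ 427.497 -259.361]
0 [ 409.245 -279.26 ]
-27 [ 390.993 -299.159]
at [ 541.2 -214.8  256.5] closing -86.7 q [ 0.58  0.33 -0.38  1.74  0.14  1.1  -1.36] w 0.159 gf 40.7 cf [-0.2 -0.4 -1.2] t 39.9
(np.float64(427.497), np.float64(-259.361), 250, 47.5) shift cm [-11.61   3.79   0.65] = 3 x [-3.87  1.26  0.22] then turn 45.8 = 6 x 7.64
(np.float64(427.497), np.float64(-259.361), 140, None) shift cm [ 0.  0. 11.] = 3 x [0.   0.   3.67]
```

Call:
carry_out:
  targets:
    - [-3.8, 1.25, 0, 0, -1]
    - [-3.9, 1.25, 0.2, 0, -1]
    - [-3.9, 1.3, 0.2, 0, -1]
    - [0, 0, 0, 7.6, -1]
    - [0, 0, 0, 7.6, -1]
    - [0, 0, 0, 7.6, -1]
    - [0, 0, 0, 7.6, -1]
    - [0, 0, 0, 7.6, -1]
    - [0, 0, 0, 7.8, -1]
    - [0, 0, 0, 0, -1]

```text
t: 40.9
eef_pos: [0.4263, -0.2589, 0.2498]
tool_rot: [-0.0, 0.932, -0.363, -0.001]
contact_force: [-0.7, -1.0, -1.2]
gripper_width: 0.156
grasp_force: 40.6
```

```bash
python3 - <<'E'
from h import *
go((427.5,-259.4,135,47.5))
im,c=snap('top','t16'); blue=cv2.inRange(cv2.cvtColor(im,cv2.COLOR_RGB2HSV),(100,150,0),(125,255,255))
E
```

```text
at [ 426.3 -258.9  249.8] closing -132.5 q [ 0.65  0.18 -0.26  1.93  0.06  1.04 -1.95] w 0.156 gf 40.6 cf [-0.7 -1.  -1.2] t 40.9
(427.5, -259.4, 135, 47.5) shift cm [ 0.13 -0.04 11.48] = 3 x [ 0.04 -0.01  3.83] then turn -0.0 = 1 x -0.02
```

Over the near end of the bin. I'll lower until the foot touches, watching the force.

Call:
carry_out:
  targets:
    - [0.1, 0, 3.5, 0, -1]
    - [0, 0, 3.5, 0, -1]
    - [0, 0, 3, 0, -1]
    - [0, 0, 1, 0, -1]
    - [0, 0, 0.5, 0, -1]
    - [0, 0, 0.5, 0, -1]
    - [0, 0, 0, 0, -1]

```text
t: 41.65
eef_pos: [0.4283, -0.26, 0.1317]
tool_rot: [0.0, 0.932, -0.362, 0.0]
contact_force: [-0.6, -0.3, -2.1]
gripper_width: 0.155
grasp_force: 40.7
```

Call:
carry_out:
  targets:
    - [0, 0, 0.4, 0, -1]
    - [1.3, 0, 0.1, 0, -1]
    - [1.3, 0, 0.1, 0, -1]
    - [1.2, 0, 0.3, 0, -1]
    - [1.2, 0, 0.4, 0, -1]
    - [1.2, 0, 0.5, 0, -1]
    - [1.1, 0, 0.6, 0, -1]

```text
t: 42.35
eef_pos: [0.4842, -0.3105, 0.1094]
tool_rot: [0.0, 0.932, -0.362, 0.002]
contact_force: [0.8, 0.1, 7.4]
gripper_width: 0.157
grasp_force: 43.1
```

Call:
carry_out:
  targets:
    - [1.1, 0, 0.7, 0, -1]
    - [1, 0, 0.8, 0, -1]
    - [0.9, 0, 0.9, 0, -1]
    - [0.9, 0, 0.9, 0, -1]
    - [0.8, 0, 1, 0, -1]
    - [0.7, 0, 1, 0, -1]
    - [0.6, 0, 1, 0, -1]
    - [0, 0, 0, 0, -1]

```text
t: 43.15
eef_pos: [0.5261, -0.3499, 0.0432]
tool_rot: [-0.0, 0.932, -0.362, -0.001]
contact_force: [-0.1, -0.1, 2.7]
gripper_width: 0.157
grasp_force: 39.8
```

```bash
python3 - <<'E'
from h import *
go((427.5,-259.4,135,47.5))
im,c=snap('wrist','w17')
hsv=cv2.cvtColor(im,cv2.COLOR_RGB2HSV); m=((hsv[...,2]>100)&(hsv[...,1]<70)).astype(np.uint8)
im2,c2=snap('scene','s17'); h2=cv2.cvtColor(im2,cv2.COLOR_RGB2HSV); m2=np.zeros(h2.shape[:2],np.uint8); m2[255:400,70:220]=((h2[...,1]<90)&(h2[...,2]>90))[255:400,70:220]
# grey pixels inside the bin polygon
P=[]
C=np.array([494,-357.]);a=np.array([.737,-.676]);b=np.array([.676,.737])
for s,t in((-122,-50),(122,-50),(122,50),(-122,50)): P.append(proj(c2,(*(C+s*a+t*b)/1000,.02)))
print(np.round(P))
k=np.zeros_like(m2); cv2.fillPoly(k,[np.array(P,np.int32)],1)
n,l,st,ce=cv2.connectedComponentsWithStats(m2&k)
for i in range(1,n):
    if st[i,4]>20:
        ys,xs=np.where(l==i); r=cv2.minAreaRect(np.stack([xs,ys],1).astype(np.float32)); print(st[i,4],r,np.round(onz(c2,*r[0],.015)*1000))
E
```

```text
at [ 526.1 -349.9   43.2] closing -132.5 q [ 0.63  0.64 -0.2   1.78  0.17  0.74 -1.97] w 0.157 gf 39.8 cf [-0.1 -0.1  2.7] t 43.1
(427.5, -259.4, 135, 47.5) shift cm [-13.38  -0.02  -9.18] = 4 x [-3.35 -0.01 -2.3 ] then turn 0.0 = 1 x 0.04
[[167. 269.]
 [ 83. 374.]
 [134. 392.]
 [211. 280.]]
119 ((189.41893005371094, 293.48651123046875), (4.998647689819336, 29.178157806396484), 54.462318420410156) [ 449. -283.   15.]
95 ((165.70001220703125, 298.60003662109375), (17.8885440826416, 5.81377649307251), 26.56505012512207) [ 442. -327.   15.]
79 ((146.01031494140625, 323.2732238769531), (13.707174301147461, 7.5135626792907715), 66.03751373291016) [ 485. -369.   15.]
29 ((155.3845977783203, 328.576904296875), (13.035452842712402, 2.773500919342041), 56.30992889404297) [ 504. -355.   15.]
```

Call:
carry_out:
  targets:
    - [0, 0, 0, 0, -0.4]
    - [0, 0, 0, 0, -0.2]
    - [0, 0, 0, 0, -0.2]
    - [0, 0, 0, 0, -0.2]
    - [0, 0, 0, 0, -0.2]
    - [0, 0, 0, 0, -0.2]
    - [0, 0, -2, 0, -0.2]
    - [0, 0, -4, 0, 0]
    - [0, 0, -4, 0, 1]
    - [0, 0, -4, 0, 1]
    - [0, 0, -4, 0, 1]

```text
t: 44.35
eef_pos: [0.5259, -0.3495, 0.226]
tool_rot: [-0.0, 0.932, -0.362, 0.0]
contact_force: [0.7, -0.7, 0.2]
gripper_width: 0.979
grasp_force: 0.0
```

```bash
cat >> h.py <<'E'
def pins(name='top',zs=.012):
    im,c=snap(name,'pins_%d'%int(bot.get_obs()['t']*10)); h=cv2.cvtColor(im,cv2.COLOR_RGB2HSV)
    C=np.array([494,-357.]);a=np.array([.737,-.676]);b=np.array([.676,.737])
    k=np.zeros(h.shape[:2],np.uint8); cv2.fillPoly(k,[np.array([proj(c,(*(C+s*a+t*b)/1000,.012)) for s,t in((-122,-51),(122,-51),(122,51),(-122,51))],np.int32)],1)
    m=k&((h[...,1]<110)&(h[...,2]>60)).astype(np.uint8); n,l,st,ce=cv2.connectedComponentsWithStats(m)
    for i in range(1,n):
        if st[i,4]>15:
            ys,xs=np.where(l==i); w=np.array([onz(c,x,y,zs)[:2]*1000-C for x,y in zip(xs,ys)]); q=np.stack([w@a,w@b],1).astype(np.float32); print(name,'area',st[i,4],'bin-frame x %.0f..%.0f y %.0f..%.0f'%(*np.percentile(q[:,0],[0,100]),*np.percentile(q[:,1],[0,100])))
E
python3 - <<'E'
from h import *
pins('top'); pins('scene')
go((592.5,-210.1,250,93.3),(592.5,-210.1,130,None))
E
```

```text
top area 314 bin-frame x -116..46 y 19..34
scene area 541 bin-frame x -115..50 y 18..38
at [ 529.3 -351.3  231. ] closing -132.5 q [ 0.66  0.42 -0.23  1.65  0.11  1.07 -1.91] w 0.998 gf 0.0 cf [ 0.6 -0.6 -0.2] t 44.5
(592.5, -210.1, 250, 93.3) shift cm [ -4.87 -14.68  -1.9 ] = 4 x [-1.22 -3.67 -0.47] then turn -45.8 = 6 x -7.63
(592.5, -210.1, 130, None) shift cm [ 0.  0. 12.] = 3 x [0. 0. 4.]
```

Pin 1 lies flat in the bin: 162 mm long, y 19–34 mm. Now pin 2.

Call:
carry_out:
  targets:
    - [-1.2, -3.65, 0, 0, 1]
    - [-1.2, -3.65, 0, 0, 1]
    - [-1.2, -3.65, 0, 0, 1]
    - [-1.25, -3.7, 0, 0, 1]
    - [0, 0, 0, -7.6, 1]
    - [0, 0, 0, -7.6, 1]
    - [0, 0, 0, -7.6, 1]
    - [0, 0, 0, -7.6, 1]
    - [0, 0, 0, -7.6, 1]
    - [0, 0, 0, -7.8, 1]
    - [0, 0, 0, 0, 1]
    - [0, 0, 0, 0, 1]

```text
t: 45.65
eef_pos: [0.589, -0.2089, 0.2238]
tool_rot: [-0.0, 1.0, 0.027, -0.0]
contact_force: [0.5, 0.0, 0.5]
gripper_width: 0.999
grasp_force: 0.0
```

```bash
python3 - <<'E'
from h import *
go((592.5,-211.3,130,93.3))
E
```

```text
at [ 589.  -208.9  223.8] closing -86.9 q [ 0.57  0.44 -0.44  1.66  0.21  1.08 -1.45] w 0.999 gf 0.0 cf [0.5 0.  0.5] t 45.6
(592.5, -211.3, 130, 93.3) shift cm [0.34 0.26 9.38] = 3 x [0.11 0.09 3.13] then turn -0.2 = 1 x -0.16
```

Call:
carry_out:
  targets:
    - [0.3, 0.25, 2, 0, 1]
    - [0, 0, 3, 0, 1]
    - [0, 0, 2.9, 0, 1]
    - [0, 0, 1.4, 0, 1]
    - [0, 0, 0, 0, 0]
    - [0, 0, 0, 0, -1]
    - [0, 0, 0, 0, -1]
    - [0, 0, 0, 0, -1]
    - [0, 0, 0, 0, -1]
    - [0, 0, 0, 0, -1]
    - [0, 0, 0, 0, -1]
    - [0, 0, 0, 0, -1]
  force: 40

```text
t: 46.85
eef_pos: [0.5931, -0.2111, 0.1324]
tool_rot: [0.0, 1.0, 0.029, 0.001]
contact_force: [-1.0, 0.9, 6.9]
gripper_width: 0.153
grasp_force: 41.6
```

Call:
carry_out:
  targets:
    - [0, 0, -1, 0, -1]
    - [0, 0, -2, 0, -1]
    - [0, 0, -3, 0, -1]
    - [0, 0, -3, 0, -1]
    - [0, 0, -3, 0, -1]
    - [0, 0, -0.5, 0, -1]
    - [0, 0, 0, 0, -1]

```text
t: 47.55
eef_pos: [0.5928, -0.2114, 0.2575]
tool_rot: [0.0, 1.0, 0.029, 0.001]
contact_force: [0.4, 0.5, -0.8]
gripper_width: 0.156
grasp_force: 40.8
```

```bash
python3 - <<'E'
from h import *
go((409.2,-279.3,250,47.5))
E
```

```text
at [ 592.8 -211.4  257.5] closing -86.7 q [ 0.57  0.42 -0.44  1.62  0.19  1.15 -1.43] w 0.156 gf 40.8 cf [ 0.4  0.5 -0.8] t 47.5
(409.2, -279.3, 250, 47.5) shift cm [-18.72   5.71   0.75] = 5 x [-3.74  1.14  0.15] then turn 45.8 = 6 x 7.64
```

Call:
carry_out:
  targets:
    - [-3.7, 1.15, 0, 0, -1]
    - [-3.7, 1.15, 0, 0, -1]
    - [-3.7, 1.15, 0, 0, -1]
    - [-3.8, 1.15, 0, 0, -1]
    - [-3.8, 1.1, 0.5, 0, -1]
    - [0, 0, 0, 7.6, -1]
    - [0, 0, 0, 7.6, -1]
    - [0, 0, 0, 7.6, -1]
    - [0, 0, 0, 7.6, -1]
    - [0, 0, 0, 7.6, -1]
    - [0, 0, 0, 7.8, -1]
    - [0, 0, 0, 0, -1]

```text
t: 48.75
eef_pos: [0.408, -0.2786, 0.2498]
tool_rot: [-0.0, 0.932, -0.363, -0.001]
contact_force: [-0.4, -0.4, -0.9]
gripper_width: 0.157
grasp_force: 40.8
```

```bash
python3 - <<'E'
from h import *
go((409.2,-279.3,131,47.5))
E
```

```text
at [ 408.  -278.6  249.8] closing -132.5 q [ 0.76  0.18 -0.33  1.94  0.07  1.04 -1.91] w 0.157 gf 40.8 cf [-0.4 -0.4 -0.9] t 48.8
(409.2, -279.3, 131, 47.5) shift cm [ 0.13 -0.03 11.88] = 3 x [ 0.04 -0.01  3.96] then turn -0.0 = 1 x -0.02
```

Call:
carry_out:
  targets:
    - [0.1, 0, 3.5, 0, -1]
    - [0, 0, 3.5, 0, -1]
    - [0, 0, 3, 0, -1]
    - [0, 0, 1, 0, -1]
    - [0, 0, 0.5, 0, -1]
    - [0, 0, 0.5, 0, -1]
    - [0, 0, 0.3, 0, -1]
    - [0, 0, 0, 0, -1]

```text
t: 49.55
eef_pos: [0.4108, -0.2802, 0.1301]
tool_rot: [0.0, 0.932, -0.362, 0.001]
contact_force: [-2.2, 1.9, 7.3]
gripper_width: 0.158
grasp_force: 42.5
```

Call:
carry_out:
  targets:
    - [0, 0, 0.1, 0, -1]
    - [1.3, 0, 0.1, 0, -1]
    - [1.3, 0, 0.1, 0, -1]
    - [1.2, 0, 0.3, 0, -1]
    - [1.2, 0, 0.4, 0, -1]
    - [1.2, 0, 0.5, 0, -1]
    - [1.1, 0, 0.6, 0, -1]

```text
t: 50.25
eef_pos: [0.4657, -0.3304, 0.1096]
tool_rot: [0.001, 0.932, -0.362, 0.002]
contact_force: [1.5, -0.2, 7.3]
gripper_width: 0.152
grasp_force: 45.4
```

Call:
carry_out:
  targets:
    - [1.1, 0, 0.7, 0, -1]
    - [1, 0, 0.8, 0, -1]
    - [0.9, 0, 0.9, 0, -1]
    - [0.9, 0, 0.9, 0, -1]
    - [0.8, 0, 1, 0, -1]
    - [0.7, 0, 1, 0, -1]
    - [0.6, 0, 1, 0, -1]
    - [0, 0, 0, 0, -1]

```text
t: 51.05
eef_pos: [0.508, -0.3697, 0.0432]
tool_rot: [-0.0, 0.932, -0.362, -0.0]
contact_force: [1.3, -0.2, 2.1]
gripper_width: 0.157
grasp_force: 44.1
```

Call:
carry_out:
  targets:
    - [0, 0, 0, 0, -0.4]
    - [0, 0, 0, 0, -0.2]
    - [0, 0, 0, 0, -0.2]
    - [0, 0, 0, 0, -0.2]
    - [0, 0, 0, 0, -0.2]
    - [0, 0, 0, 0, -0.2]
    - [0, 0, -2, 0, -0.2]
    - [0, 0, -4, 0, 0]
    - [0, 0, -4, 0, 1]
    - [0, 0, -4, 0, 1]
    - [0, 0, -4, 0, 1]

```text
t: 52.15
eef_pos: [0.5077, -0.3692, 0.226]
tool_rot: [-0.0, 0.932, -0.362, 0.0]
contact_force: [0.6, -0.1, -0.9]
gripper_width: 0.974
grasp_force: 0.0
```

```bash
python3 - <<'E'
from h import *
pins('top'); pins('scene')
go((642.5,-208,230,93.3))
E
```

```text
top area 22 bin-frame x 97..114 y 21..31
top area 316 bin-frame x -116..46 y 19..34
top area 314 bin-frame x -116..43 y -8..8
scene area 557 bin-frame x -115..48 y -9..13
scene area 545 bin-frame x -115..50 y 18..38
at [ 511.  -371.1  231. ] closing -132.5 q [ 0.75  0.42 -0.29  1.66  0.13  1.07 -1.9 ] w 1.004 gf 0.0 cf [ 0.9  0.  -0.1] t 52.2
(642.5, -208, 230, 93.3) shift cm [ -1.31 -20.91   0.1 ] = 5 x [-0.26 -4.18  0.02] then turn -45.8 = 6 x -7.63
```

Pin 2 is flat too. On to pin 3.

Call:
carry_out:
  targets:
    - [-0.2, -4.1, 0, 0, 1]
    - [-0.2, -4.2, 0, 0, 1]
    - [-0.3, -4.2, 0, 0, 1]
    - [-0.3, -4.2, 0, 0, 1]
    - [-0.3, -4.2, 0, 0, 1]
    - [0, 0, 0, -7.6, 1]
    - [0, 0, 0, -7.6, 1]
    - [0, 0, 0, -7.6, 1]
    - [0, 0, 0, -7.6, 1]
    - [0, 0, 0, -7.6, 1]
    - [0, 0, 0, -7.8, 1]
    - [0, 0, 0, 0, 1]

```text
t: 53.45
eef_pos: [0.639, -0.2065, 0.2235]
tool_rot: [-0.0, 1.0, 0.03, -0.0]
contact_force: [-0.3, 0.5, -0.7]
gripper_width: 1.001
grasp_force: 0.0
```

```bash
python3 - <<'E'
from h import *
go((642.1,-208.4,130,93.3))
E
```

```text
at [ 639.  -206.5  223.5] closing -86.6 q [ 0.57  0.53 -0.5   1.54  0.27  1.14 -1.5 ] w 1.001 gf 0.0 cf [-0.3  0.5 -0.7] t 53.5
(642.1, -208.4, 130, 93.3) shift cm [0.3  0.21 9.35] = 3 x [0.1  0.07 3.12] then turn 0.1 = 1 x 0.11
```

Call:
carry_out:
  targets:
    - [0.3, 0.2, 2, 0, 1]
    - [0, 0, 3, 0, 1]
    - [0, 0, 2.9, 0, 1]
    - [0, 0, 1.4, 0, 1]
    - [0, 0, 0, 0, 0]
    - [0, 0, 0, 0, -1]
    - [0, 0, 0, 0, -1]
    - [0, 0, 0, 0, -1]
    - [0, 0, 0, 0, -1]
    - [0, 0, 0, 0, -1]
    - [0, 0, 0, 0, -1]
    - [0, 0, 0, 0, -1]
  force: 40

```text
t: 54.65
eef_pos: [0.6433, -0.2081, 0.1325]
tool_rot: [0.0, 1.0, 0.029, 0.001]
contact_force: [0.0, 1.3, 6.0]
gripper_width: 0.158
grasp_force: 41.5
```

Call:
carry_out:
  targets:
    - [0, 0, -1, 0, -1]
    - [0, 0, -2, 0, -1]
    - [0, 0, -3, 0, -1]
    - [0, 0, -3, 0, -1]
    - [0, 0, -3, 0, -1]
    - [0, 0, -0.5, 0, -1]
    - [0, 0, 0, 0, -1]

```text
t: 55.35
eef_pos: [0.6428, -0.2084, 0.2573]
tool_rot: [0.0, 1.0, 0.029, 0.001]
contact_force: [-0.2, 0.0, -1.9]
gripper_width: 0.151
grasp_force: 40.7
```

```bash
python3 - <<'E'
from h import *
go((392,-298.1,250,47.5))
E
```

```text
at [ 642.8 -208.4  257.3] closing -86.7 q [ 0.57  0.51 -0.51  1.5   0.25  1.2  -1.49] w 0.151 gf 40.7 cf [-0.2  0.  -1.9] t 55.4
(392, -298.1, 250, 47.5) shift cm [-25.56   7.49   0.73] = 6 x [-4.26  1.25  0.12] then turn 45.8 = 6 x 7.64
```

Call:
carry_out:
  targets:
    - [-4.2, 1.25, 0, 0, -1]
    - [-4.2, 1.25, 0, 0, -1]
    - [-4.3, 1.25, 0, 0, -1]
    - [-4.3, 1.25, 0.1, 0, -1]
    - [-4.3, 1.25, 0.2, 0, -1]
    - [-4.3, 1.25, 0.3, 0, -1]
    - [0, 0, 0, 7.6, -1]
    - [0, 0, 0, 7.6, -1]
    - [0, 0, 0, 7.6, -1]
    - [0, 0, 0, 7.6, -1]
    - [0, 0, 0, 7.6, -1]
    - [0, 0, 0, 7.8, -1]

```text
t: 56.55
eef_pos: [0.39, -0.2976, 0.2484]
tool_rot: [-0.0, 0.931, -0.365, -0.002]
contact_force: [0.3, -1.0, -1.0]
gripper_width: 0.155
grasp_force: 40.6
```

Call:
carry_out:
  targets:
    - [0, 0, 0, 0, -1]
    - [0, 0, 0, 0, -1]

```text
t: 56.75
eef_pos: [0.3906, -0.2977, 0.2492]
tool_rot: [-0.0, 0.933, -0.36, -0.001]
contact_force: [-1.0, 0.8, -1.1]
gripper_width: 0.152
grasp_force: 40.6
```

```bash
python3 - <<'E'
from h import *
go((392,-298.1,131,47.5))
E
```

```text
at [ 390.6 -297.7  249.2] closing -132.2 q [ 0.88  0.18 -0.4   1.94  0.08  1.04 -1.86] w 0.152 gf 40.6 cf [-1.   0.8 -1.1] t 56.8
(392, -298.1, 131, 47.5) shift cm [ 0.13 -0.07 11.82] = 3 x [ 0.04 -0.02  3.94] then turn 0.3 = 1 x 0.26
```

Call:
carry_out:
  targets:
    - [0.1, 0, 3.5, 0.3, -1]
    - [0, 0, 3.5, 0, -1]
    - [0, 0, 3, 0, -1]
    - [0, 0, 1, 0, -1]
    - [0, 0, 0.5, 0, -1]
    - [0, 0, 0.5, 0, -1]
    - [0, 0, 0.3, 0, -1]
    - [0, 0, 0, 0, -1]

```text
t: 57.55
eef_pos: [0.3941, -0.3, 0.1302]
tool_rot: [0.001, 0.931, -0.364, 0.002]
contact_force: [-2.4, 1.2, 13.2]
gripper_width: 0.156
grasp_force: 42.8
```

Call:
carry_out:
  targets:
    - [0, 0, 0.1, 0, -1]
    - [1.3, 0, 0.1, 0, -1]
    - [1.3, 0, 0.1, 0, -1]
    - [1.2, 0, 0.3, 0, -1]
    - [1.2, 0, 0.4, 0, -1]
    - [1.2, 0, 0.5, 0, -1]
    - [1.1, 0, 0.6, 0, -1]

```text
t: 58.25
eef_pos: [0.4481, -0.3501, 0.109]
tool_rot: [0.001, 0.931, -0.364, 0.003]
contact_force: [0.2, -1.8, 7.6]
gripper_width: 0.158
grasp_force: 45.4
```

Call:
carry_out:
  targets:
    - [1.1, 0, 0.7, 0, -1]
    - [1, 0, 0.8, 0, -1]
    - [0.9, 0, 0.9, 0, -1]
    - [0.9, 0, 0.9, 0, -1]
    - [0.8, 0, 1, 0, -1]
    - [0.7, 0, 1, 0, -1]
    - [0.6, 0, 1, 0, -1]
    - [0, 0, 0, 0, -1]

```text
t: 59.05
eef_pos: [0.4897, -0.389, 0.042]
tool_rot: [-0.0, 0.931, -0.365, -0.001]
contact_force: [1.1, -0.6, 3.0]
gripper_width: 0.155
grasp_force: 43.4
```

Call:
carry_out:
  targets:
    - [0, 0, 0, 0, -0.4]
    - [0, 0, 0, 0, -0.2]
    - [0, 0, 0, 0, -0.2]
    - [0, 0, 0, 0, -0.2]
    - [0, 0, 0, 0, -0.2]
    - [0, 0, 0, 0, -0.2]
    - [0, 0, -2, 0, -0.2]
    - [0, 0, -4, 0, 0]
    - [0, 0, -4, 0, 1]
    - [0, 0, -4, 0, 1]
    - [0, 0, -4, 0, 1]
    - [0, 0, 0, 0, 1]

```text
t: 60.25
eef_pos: [0.4928, -0.3908, 0.23]
tool_rot: [0.001, 0.931, -0.365, 0.005]
contact_force: [0.5, 0.1, 0.5]
gripper_width: 0.997
grasp_force: 0.0
```

```bash
python3 - <<'E'
from h import *
pins('top'); pins('scene')
im,c=snap('top','tend'); traymat(im); whites(c,im,.022,(118,160,215,258),vmin=150)
go((600,-300,230,47.5))
a=cv2.imread('pics/scene0.png').astype(int); b=imaging.read_camera('scene')[:,:,::-1].astype(int)
d=(np.abs(a-b).max(2)>45).astype(np.uint8); d=cv2.morphologyEx(d,cv2.MORPH_OPEN,np.ones((3,3),np.uint8)); n,l,s,ce=cv2.connectedComponentsWithStats(d)
for i in range(1,n):
    if s[i,4]>40: print('changed',s[i])
E
```

```text
top area 21 bin-frame x 104..120 y -11..0
top area 318 bin-frame x -116..46 y 19..34
top area 315 bin-frame x -116..43 y -8..8
top area 316 bin-frame x -117..43 y -35..-19
scene area 560 bin-frame x -117..47 y -36..-14
scene area 565 bin-frame x -115..48 y -9..14
scene area 549 bin-frame x -115..50 y 18..38
tray ((589.2184448242188, 29.554916381835938), (188.7120361328125, 139.31057739257812), 79.21206665039062)
blk px [156. 234.] [491.1 400.8] [22.2 32.5] short dir 81.0
blk px [173. 216.] [534.6 361. ] [31.9 22.1] short dir 95.7
blk px [153. 209.] [551.5 410.4] [30.9 23.1] short dir 155.6
at [ 489.3 -388.9  222.8] closing -132.7 q [ 0.84  0.43 -0.36  1.67  0.17  1.07 -1.89] w 1.005 gf 0.0 cf [ 0.2  0.4 -0.9] t 60.4
(600, -300, 230, 47.5) shift cm [  2.1  -14.04  -0.72] = 4 x [ 0.52 -3.51 -0.18] then turn -0.2 = 1 x -0.25
changed [   0    0   49  126 3493]
changed [179   0  27  36 244]
changed [258  16  14   6  60]
changed [232  21  29  29 299]
changed [245  32  12  41 292]
changed [215  81   9  11  49]
changed [  0 116  54  38 818]
changed [   0  134  229  119 9364]
changed [220 152  23  17 231]
changed [ 169  167   72  107 2911]
changed [481 203  21  34 470]
changed [504 219  20  15 258]
changed [222 260  10  23 141]
changed [302 260  12   6  44]
changed [348 263  56  13 183]
changed [ 124  276   79   79 2619]
changed [376 297  19   6 109]
changed [333 303  97  29 376]
changed [241 304  10   8  62]
changed [320 310  12  25  98]
changed [344 317  84  20 303]
```

```bash
python3 -c "
from station import bot
print(bot.hand_in())"
```

```text
the job is handed in; nothing more can be done
None
```

The job is handed in, with no verdict returned; by my last camera check, all three blocks are in the deep bin, the empty tray is flat within 2 mm of its mat's centre, and all three pins lie flat in the long bin.

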